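# Take the filter insert out from under its flap

## Robot

A 6-joint arm with a two-finger parallel gripper is mounted at the origin on a cart in front of the work surface, level with it; the furniture and walls round the work are solid. World frame = base frame: x ahead of the robot, y to its left, z up, the work surface at z = 0. Lengths are in m, angles in rad, forces in N, time in s.
With the tool pointing down it reaches from about 0.275 to 1 m from the base axis. Payload 8.4 kg.
Tool frame: the origin (TCP) lies between the finger pads; the fingertips stand env.finger_overhang ahead of it and the grasp point (between the pads) lies 11 mm behind it (env.finger_overhang is the distance from the TCP to the fingertips, in m); z points along the fingers, y is the direction in which the jaws open and shut (so a half turn about z gives the same grasp; the last joint's range is limited). The gripper opens to 85 mm and grips with 20 to 120 N. Pads are 22 mm wide; open, the fingers measure 114 mm over their backs; the gripper's body (76 mm by 85 mm) begins 54 mm behind the grasp point. The pads swing forward as they close: fully open they stand 13 mm farther back than shut.
Start: joints at [-1.132, 0.353, 1.633, -0, 1.155, -0.002], TCP at [0.267, -0.565, 0.239] pointing down, gripper open.
Joint ranges: [-2.63, 2.63], [-0.92, 2.1], [0.06, 2.66], [-1.3, 4.44], [0, 2.69], [-3.02, 3.02]. Speed limits (rad/s): [2.22, 2.22, 2.79, 3.14, 3.14, 3.14].

## Interface

Orientations are given as a unit quaternion [x, y, z, w].
In Python, from rig import env, get_image, camera_model, search_frame, outline_of, landmark_of gives the robot as it stands.
- The arm moves only by the shell command python3 -m inch 'ROWS' [OPENING] [FORCE]. ROWS is a JSON object of lists of equal length, an entry for each row: "travel": the shift along the tool's x, y, z in units of 30 cm (1.0 is 30 cm), a list of three; "twist": the turn, a rotation vector about the tool's x, y, z in units of pi/4 rad (1.0 is pi/4 rad), a list of three. In form: {"travel": [[x, y, z], ...], "twist": [[ax, ay, az], ...]}. A call has exactly 10 rows; each row is the pose to reach, as a shift and turn from the pose measured when the call began, along the tool's axes at that moment; what a row does not reach only later rows make up. A row lasts 1/10 s, in which the tool goes at most 50 mm and 8.59 degrees, less where a joint would pass 70% of its speed; a pose out of reach is approached as far as the arm can. A call with a number of a shift or a turn outside -1 to 1 is refused whole. A call with a gripper value outside its range is refused whole. OPENING is the opening in per cent of the stroke, from 0 (shut) to 100 (fully open), set as the call begins (- or left out, the last holds). The fingers move at their own pace and stop on an object; FORCE is the grip in N (left out, the last holds). Time passes only in rows, so rows that repeat a pose let the fingers close, or fill a call up. It gives the time, the measured TCP pose, the force and the opening at its end, in the units of the state.
- env.sense(): the state, without advancing time (a new reading comes with each control period).
- get_image(name): name is "side" or "top" or "wrist"; returns the picture (420x560x3 uint8, red, green, blue); there is no depth.
- camera_model(name): a dict with "vfov" (degrees; the focal length in pixels is half the picture's height over the tangent of half this angle, whatever the lens; pixels are square), "cx", "cy" (the principal point, pixels), "rvec" (rotation vector, rad) and "tvec" (3), from world to camera coordinates, as OpenCV has them. Camera axes: x right, y down, z forward; pixel columns grow to the right and rows downward; lengths in m; the calibration is good to about 2 mm. A picture is of the moment at which its call begins: read the wrist's pose just before it. camera_model takes no time and is no camera call; for the wrist camera it gives the pose at the moment of the call.
- env.job_done(): hands the job in, once; it reports no verdict.
Trained networks look in the newest picture that a camera, given by its name, has taken for a name from the list of things; names that differ only in an ending like _2 or _b are one class to them, and where a whole thing is asked for, a point or a joint stands for the part that bears it (a point fixed in the world has none). Each returns a list of dicts, best first, with "p" (0 to 1); they miss things now and then, are a little off and sometimes report something else, mostly with a low value. They report only what shows in the picture. A call takes as long as a camera call. They do not tell look-alikes from the thing itself.
- search_frame(thing, camera): "at" ([x, y, z] in m, in world coordinates, good to about 4 mm: the middle of the surface that is visible of it).
- outline_of(thing, camera): "region" (420x560 bool, what is visible of it).
- landmark_of(thing, camera): "at" ([x, y, z] in m, in world coordinates, good to about 4 mm: a listed point, or the origin of a listed thing).
The state is a dict: "t": time; "qpos": joint angles; "dq": joint speeds; "joint_torque": joint torques, N m; "position": TCP position; "orientation": TCP orientation; "ft_force": force on the tool from outside, world axes, zero at the start; "wrist_torque": the same for the moment, N m; "gripper_width": finger opening in m.
Only numpy, scipy, OpenCV 4.12 (cv2) and the standard library are available. Lean on these libraries where they do the work, as an engineer would, in place of code of your own. Each camera call takes 0.05 s, during which the arm holds its last target.

## Task

Lay the loose metal bar across the two forked posts behind the filter housing and let go, then swing the housing's flap up and back until it leans on the bar. Draw the hidden filter insert out of the housing by its tab and present it over the middle of the empty flat tray: upright, still, its lower edge about 8 cm above the tray. Finish while still holding it there, with the flap still leaning on the bar, and leave the other things on the worktop where they are.

Things in the scene. Friction and masses are not known exactly. Their poses are not given: they have to be found in the camera images.
- housing: filter housing: fixed white box 110 (x) x 140 (y) mm, open at the top under its flap, rim 83 mm high, walls 5 mm, on a grey plate; two forked posts behind it. Origin: under the middle of the box, on the worktop; x points from the flap's handle to the posts, y along the hinge. Inside, a black deck 36 mm above the worktop has a slot 73 (x) x 9 (y) mm at its middle for the insert
- cradle (a point): point midway between the posts' notches, level with their floors, at x = 100 mm of the housing, 147 mm above the worktop; axes as the housing. The bar's underside centre belongs here. Posts (34 x 16 mm) at y = +85 and -85 mm; each has an upward-open notch 20 mm wide along x with flared prongs up to 170 mm above the worktop
- flap (a joint): angle of the flap (rad): 0 closed (level), grows as its handle end swings up and over to the back; 1.57 upright, about 2.0 when leaning on the bar, stop at 2.6. It has no catch: before upright it falls shut, past upright it falls back by its weight (120 g)
- flap_hinge (a point): middle of the flap's hinge axis, at the rear rim, 88 mm above the worktop and 55 mm behind the middle of the box; the axis runs along the housing's y; fixed
- flap_handle (a point): middle of the flap's handle: round bar 8 mm thick, 70 mm long, parallel to the hinge, 152 mm from it, 38 mm clear of the edge of the flap (116 x 140 x 6 mm); moves with it. Shut, it is level with the flap, 88 mm above the worktop, in front of the box. It can be pinched from above, a finger each side, and turns between the fingers
- insert: filter insert: upright white frame with mesh, 70 (x) x 6 (y) x 42 (z) mm, with a pull tab on top, 24 (x) x 8 (y) mm, from 42 to 68 mm above its origin; 60 g. Origin: centre of its underside, z up. It stands loose in the housing's slot, underside 8 mm above the worktop, axes as the housing's, hidden by the shut flap; it comes straight up
- rest_bar: loose plain metal bar 14 (x) x 220 (y) x 16 (z) mm, 180 g, lying on the worktop. Origin: centre of its underside; y along its length
- tray: fixed empty flat steel tray 120 x 120 x 14 mm, walls and floor 4 and 5 mm. Origin: centre of its underside, on the worktop
- amber_vial: small brown capped vial, 28x28x62 mm, between the tip box and the mixer; not to be disturbed; origin at its underside
- pen_pot_1: dark pot with pens, 86x84x174 mm, at the back; not to be disturbed; origin at its underside
- bottle_2: spray bottle, 60x126x258 mm, at the back; not to be disturbed; origin at its underside
- beaker: clear beaker, 56 mm wide, 70 mm tall, at the right side; not to be disturbed; origin at its underside
- lab_timer: flat timer, 64x62x19 mm, at the right side; not to be disturbed; origin at its underside
- conical_tube: capped tube lying on its side, 20x119x20 mm, near the front edge; not to be disturbed; origin at its underside
- pen_2: pen lying, 11x145x9 mm, near the front edge; not to be disturbed; origin at its underside
Not all that is in view belongs to the job. Of the things that look like the tray, the larger one is meant.

How it is judged:
On the way, in this order (a step that is already met when the one before it is completed fails the run):
1. the bar lies in both forks, released, flap still shut (horizontal distance between rest_bar and cradle below 0.02 m and angle between the y axis of rest_bar and the y axis of housing, either way round below 0.08 rad and z of rest_bar in the frame of cradle between -0.004 and 0.004 m and contact force between rest_bar and the fingers below 0.1 N and value of joint flap below 0.2 rad), for 0.2 s.
2. the flap leans back on the bar (horizontal distance between rest_bar and cradle below 0.02 m and angle between the y axis of rest_bar and the y axis of housing, either way round below 0.08 rad and z of rest_bar in the frame of cradle between -0.004 and 0.004 m and contact force between rest_bar and the fingers below 0.1 N and value of joint flap between 1.8 and 2.2 rad and velocity of joint flap between -0.1 and 0.1 rad/s), for 0.2 s.
3. the insert is drawn clear above the housing in the fingers (z of insert in the frame of housing above 0.095 m and contact force between insert and the fingers above 0.5 N), for 0.1 s.
At the end, for the whole second after the job is handed in: Insert held in the fingers over the tray: within 40 mm of its middle, underside 30 to 160 mm above the worktop, tilted under 0.2 rad, slower than 30 mm/s. Bar released in both notches (centre within 20 mm, 0.08 rad, height 4 mm), flap leaning on it (1.8 to 2.2 rad) (horizontal distance between rest_bar and cradle below 0.02 m and angle between the y axis of rest_bar and the y axis of housing, either way round below 0.08 rad and z of rest_bar in the frame of cradle between -0.004 and 0.004 m and contact force between rest_bar and the fingers below 0.1 N and value of joint flap between 1.8 and 2.2 rad and horizontal distance between insert and tray below 0.04 m and z of insert in the frame of tray between 0.03 and 0.16 m and angle between insert's own z axis and vertical below 0.2 rad and linear speed of insert below 0.03 m/s and contact force between insert and the fingers above 0.5 N and contact force between insert and tray below 0.05 N); the arm keeps its last pose, push and grip.
It fails at once if a bystander is moved more than 30 mm (distance of any of amber_vial, pen_pot_1, bottle_2, beaker, lab_timer, conical_tube, pen_2 from where it was at the start of the episode above 0.03 m).
It also fails if it takes over 64 s, if anything falls off the work surface, if the arm or the gripper's body presses on something with over 40 N, if the wrist force passes 120 N, or if a joint passes its speed limit or range.

## Working session

There is one attempt and no reset: what is moved stays moved. The work goes in short steps, Python scripts to look and compute and a shell command to move; the robot and the scene stay as the last step left them, time stands still between calls to the robot, and variables do not carry over. Pictures are saved under pics/ and viewed, and the job is handed in when it is done.

```bash
ls; mkdir -p pics; python3 - <<'E'
from rig import env,get_image,camera_model,search_frame,landmark_of
import cv2
print(env.sense()); print(env.finger_overhang)
for n in ["side","top","wrist"]:
    im=get_image(n); cv2.imwrite(f"pics/{n}0.png",im[:,:,::-1]); print(n,camera_model(n))
for th in ["housing","cradle","flap_hinge","flap_handle","rest_bar","tray"]:
    for c in ["side","top"]:
        try: print(th,c,[(round(r['p'],2),[round(float(v),4) for v in r['at']]) for r in landmark_of(th,c)][:4])
        except Exception as e: print(th,c,e)
E
```

```text
pics
{'t': 0.0, 'qpos': array([-1.13239678e+00,  3.53655631e-01,  1.63415820e+00,  2.41280417e-05,
        1.15520102e+00, -2.38231447e-03]), 'dq': array([ 6.69055712e-04, -9.93937469e-04, -6.88410350e-04, -1.52163387e-03,
        8.09655794e-05,  3.74519492e-04]), 'joint_torque': array([ 4.04086040e-04, -6.05252409e+01, -3.42065227e+01, -9.90897365e-05,
        9.48579371e-03,  3.13968030e-05]), 'position': array([ 0.26646714, -0.56481902,  0.23854671]), 'orientation': array([ 9.75812882e-01,  2.18606298e-01, -1.43028728e-04, -6.96656308e-04]), 'ft_force': array([ 0.05354919, -0.74991908, -0.09379565]), 'wrist_torque': array([ 0.01822995, -0.01534583,  0.02621586]), 'gripper_width': 0.08542757456662821}
0.008
side {'vfov': 52.70056933453873, 'cx': 280.79265956822087, 'cy': 208.31384330031776, 'rvec': array([ 0.70888674, -2.39128497,  1.37712335]), 'tvec': array([0.48657022, 0.23097048, 1.05726547])}
top {'vfov': 52.97379465281315, 'cx': 275.47661033287966, 'cy': 210.39486214392798, 'rvec': array([ 2.15692992, -2.12633952,  0.17401212]), 'tvec': array([0.0213404 , 0.55604051, 1.25933
[... 394 characters left out ...]
(0.75, [0.47, 0.3544, 0.0007]), (0.56, [0.6315, 0.2651, 0.0025]), (0.44, [0.3816, -0.1416, -0.0054])]
flap_hinge side [(0.6, [0.6386, -0.137, 0.1449]), (0.59, [0.596, -0.1422, 0.0867])]
flap_hinge top [(0.86, [0.5897, -0.1484, 0.0886])]
flap_handle side [(0.89, [0.4454, -0.1702, 0.0849]), (0.65, [0.3746, -0.1415, -0.0002])]
flap_handle top [(0.72, [0.4425, -0.175, 0.0886])]
rest_bar side [(0.59, [0.4201, 0.1272, 0.0028]), (0.26, [0.593, -0.1385, 0.0874])]
rest_bar top [(0.6, [0.5398, -0.1556, 0.0033]), (0.57, [0.4208, 0.1238, -0.0028])]
tray side [(0.71, [0.4684, 0.5119, 0.0037]), (0.57, [0.4723, 0.3529, -0.0025])]
tray top [(0.9, [0.4632, 0.5134, -0.0013]), (0.58, [0.4698, 0.3535, 0.0012])]
```

View pics/side0.png

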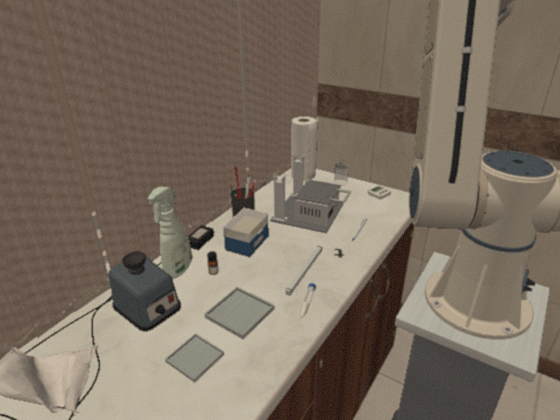

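View pics/top0.png

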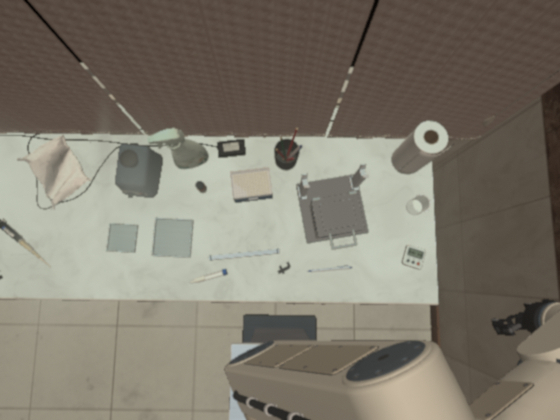

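View pics/wrist0.png

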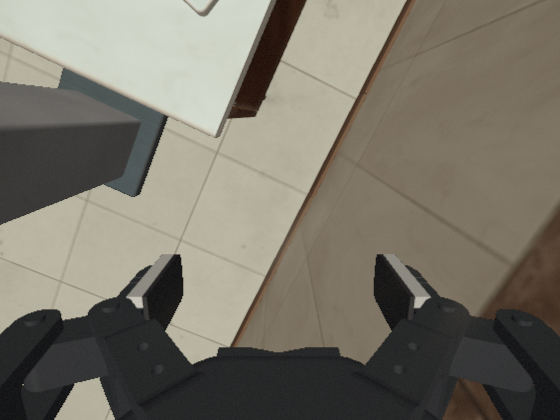

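Look-alikes: the two flat trays are at top (173,238) and (122,237), and the larger is the one at (173,238). The bar candidate is at top (244,254). I'll enlarge both for a check.

```bash
cat > h.py <<'E'
import numpy as np, cv2
from scipy.spatial.transform import Rotation as R
from rig import env,get_image,camera_model,search_frame,landmark_of,outline_of
H=420
def K(m):
    f=H/2/np.tan(np.radians(m['vfov'])/2); return np.array([[f,0,m['cx']],[0,f,m['cy']],[0,0,1.]])
def proj(m,P):
    return cv2.projectPoints(np.atleast_2d(np.array(P,float)),m['rvec'],m['tvec'],K(m),None)[0][:,0]
def unproj(m,uv,z):
    Rm=cv2.Rodrigues(m['rvec'])[0]; c=-Rm.T@m['tvec']
    d=Rm.T@np.linalg.solve(K(m),np.array([uv[0],uv[1],1.])); return c+d*(z-c[2])/d[2]
def snap(n,name,crop=None,s=1):
    m=camera_model(n); im=get_image(n); v=im[:,:,::-1].copy()
    return m,im,v
def save(v,name,crop=None,s=1):
    if crop: x0,y0,x1,y1=crop; v=v[y0:y1,x0:x1]
    cv2.imwrite(f'pics/{name}.png',cv2.resize(v,None,fx=s,fy=s,interpolation=cv2.INTER_CUBIC))
def down(yaw):  # tool z down, tool x at heading yaw; tool y = z cross x
    x=np.array([np.cos(yaw),np.sin(yaw),0]); z=np.array([0,0,-1.]); y=np.cross(z,x)
    return R.from_matrix(np.c_[x,y,z])
def rel(pos,Rt=None):
    s=env.sense(); R0=R.from_quat(s['orientation']); 
    t=R0.inv().apply(np.array(pos)-s['position'])/0.3
    w=(R0.inv()*Rt).as_rotvec()/(np.pi/4) if Rt is not None else np.zeros(3)
    print('travel',t.round(4),'twist',w.round(4)); return t,w
def st():
    s=env.sense(); R0=R.from_quat(s['orientation']).as_matrix()
    print('t',round(s['t'],2),'pos',s['position'].round(4),'xyaw',round(np.arctan2(R0[1,0],R0[0,0]),4),'z',R0[:,2].round(3),'F',s['ft_force'].round(2),'w',round(s['gripper_width'],4))
E
python3 - <<'E'
from h import *
from scipy.optimize import least_squares
v=cv2.imread('pics/top0.png'); save(v,'c1',(90,200,300,300),3.6)
save(v,'c3',(280,150,390,260),5)
obs=[((100,0),(.6413,-.1372)),((100,0),(.6401,-.1378)),((55,0),(.5897,-.1484)),((55,0),(.596,-.1422)),((-97,0),(.4454,-.1702)),((-97,0),(.4425,-.175)),((0,0),(.5415,-.1577)),((0,0),(.5402,-.1566))]
def f(p):
    c,s=np.cos(p[2]),np.sin(p[2])
    return np.concatenate([[p[0]+c*a[0]/1e3-s*a[1]/1e3-b[0],p[1]+s*a[0]/1e3+c*a[1]/1e3-b[1]] for a,b in obs])
r=least_squares(f,[.54,-.157,.18]); print(r.x, r.fun.round(4))
m=camera_model('wrist'); Rm=cv2.Rodrigues(m['rvec'])[0]; c=-Rm.T@m['tvec']
s=env.sense(); R0=R.from_quat(s['orientation']); print('cam in tool',R0.inv().apply(c-s['position']), R0.inv().apply(Rm.T@[0,0,1]))
for n in ['pen_pot_1','amber_vial','bottle_2','beaker','conical_tube','pen_2','lab_timer']:
    print(n,[(round(r['p'],2),np.round(r['at'],3)) for r in landmark_of(n,'top')][:2])
E
```

```text
[ 0.54031941 -0.15572047  0.17909185] [-0.0026 -0.0007 -0.0014 -0.0001  0.0047  0.0025 -0.0016 -0.0037 -0.0005
 -0.0028  0.0024  0.002  -0.0012  0.002   0.0001  0.0009]
cam in tool [ 0.06874694  0.00054648 -0.13364844] [-2.67357338e-01  4.51576071e-04  9.63597348e-01]
pen_pot_1 [(0.89, array([ 0.736, -0.009,  0.002]))]
amber_vial [(0.58, array([0.631, 0.266, 0.002]))]
bottle_2 [(0.89, array([0.724, 0.308, 0.001]))]
beaker [(0.63, array([ 0.585, -0.416, -0.003]))]
conical_tube [(0.59, array([0.725, 0.306, 0.   ]))]
pen_2 [(0.7, array([ 0.38 , -0.144, -0.   ])), (0.26, array([ 0.58 , -0.413, -0.002]))]
lab_timer [(0.67, array([ 0.42 , -0.403,  0.001])), (0.48, array([ 0.439, -0.179,  0.086]))]
```

```bash
python3 - <<'E'
from h import *
m=camera_model('top')
o=outline_of('rest_bar','top')
for r in o[:3]:
    g=r['region'].astype(np.uint8); ys,xs=np.nonzero(g); print(r['p'],xs.min(),xs.max(),ys.min(),ys.max(),cv2.minAreaRect(np.c_[xs,ys].astype(np.float32)))
E
```

```text
0.74 209 278 249 259 ((243.52474975585938, 254.24754333496094), (4.776178359985352, 69.45360565185547), 84.2894058227539)
0.54 296 367 164 249 ((336.2078552246094, 208.70553588867188), (79.68634033203125, 72.14247131347656), 80.21759033203125)
0.41 274 301 129 169 ((287.3694152832031, 150.6560516357422), (36.68162155151367, 28.780963897705078), 73.61045837402344)
```

View pics/c1.png

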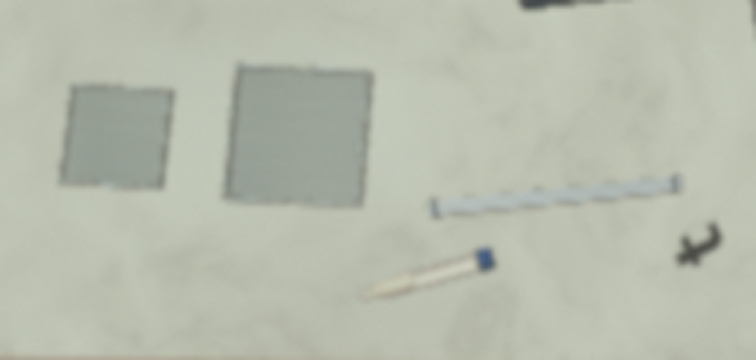

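View pics/c3.png

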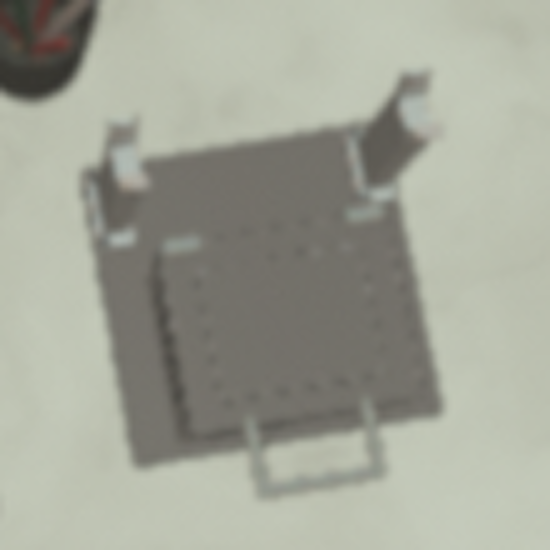

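```bash
python3 - <<'E'
from h import *
m=camera_model('top')
a=unproj(m,(210.6,257.6),.014);b=unproj(m,(278.2,251.2),.014)
print(a,b,(a+b)/2,np.hypot(*(a-b)[:2]),'heading y',np.arctan2(*(a-b)[[1,0]]))
m2=camera_model('side'); 
yaw=np.arctan2(*(a-b)[[1,0]])
c=(a+b)/2
st()
rel([c[0],c[1],.17],down(yaw)); rel([c[0],c[1],.3],down(yaw))
for k in (0.25,.5,.75):
    pass
E
```

```text
[0.40901479 0.22857444 0.014     ] [0.43180877 0.01890582 0.014     ] [0.42041178 0.12374013 0.014     ] 0.21090399549567393 heading y 1.6790853554661709
t 1.15 pos [ 0.2667 -0.5653  0.2393] xyaw 0.4408 z [-0.  0. -1.] F [ 0.28  0.32 -0.33] w 0.0852
travel [ 1.4435 -1.8584  0.2309] twist [-1.0000e-04  0.0000e+00 -1.5766e+00]
travel [ 1.4435 -1.8584 -0.2024] twist [-1.0000e-04  0.0000e+00 -1.5766e+00]
```

```bash
python3 -m inch '{"travel":[[0.03,-0.04,0],[0.1,-0.13,-0.01],[0.2,-0.26,-0.03],[0.3,-0.39,-0.05],[0.4,-0.52,-0.08],[0.5,-0.65,-0.1],[0.6,-0.78,-0.1],[0.68,-0.88,-0.1],[0.74,-0.95,-0.1],[0.76,-0.98,-0.1]],"twist":[[0,0,-0.03],[0,0,-0.1],[0,0,-0.2],[0,0,-0.3],[0,0,-0.4],[0,0,-0.52],[0,0,-0.64],[0,0,-0.72],[0,0,-0.78],[0,0,-0.8]]}' 50 40; python3 - <<'E'
from h import *
st()
rel([.4204,.1237,.25],down(1.679))
E
```

```text
t: 2.15
position: [0.3473, -0.1994, 0.2693]
orientation: [0.859, 0.511, 0.0, -0.0]
ft_force: [0.8, 0.5, 0.6]
gripper_width: 0.0427
t 2.15 pos [ 0.3473 -0.1994  0.2693] xyaw 1.0737 z [ 0.  0. -1.] F [0.83 0.51 0.63] w 0.0427
travel [ 1.063  -0.2994  0.0649] twist [ 4.000e-04 -6.000e-04 -7.707e-01]
```

```bash
python3 -m inch '{"travel":[[0.06,-0.02,0],[0.2,-0.06,0.01],[0.35,-0.1,0.02],[0.5,-0.14,0.03],[0.65,-0.18,0.04],[0.8,-0.23,0.05],[0.9,-0.26,0.06],[0.97,-0.28,0.065],[1.0,-0.3,0.065],[1.0,-0.3,0.065]],"twist":[[0,0,-0.04],[0,0,-0.14],[0,0,-0.25],[0,0,-0.36],[0,0,-0.46],[0,0,-0.56],[0,0,-0.66],[0,0,-0.73],[0,0,-0.77],[0,0,-0.77]]}'; python3 - <<'E'
from h import *
st()
m,im,v=snap('wrist','w'); save(v,'w1')
print(proj(m,[[.409,.2286,.016],[.4318,.0189,.016],[.4204,.1237,.016]]))
for f in (landmark_of,search_frame): print([(r['p'],np.round(r['at'],4)) for r in f('rest_bar','wrist')])
E
```

```text
t: 3.15
position: [0.4109, 0.1075, 0.2498]
orientation: [0.667, 0.745, 0.0, -0.0]
ft_force: [0.9, -0.4, -0.6]
gripper_width: 0.043
t 3.15 pos [0.4109 0.1075 0.2498] xyaw 1.6799 z [-0.  0. -1.] F [ 0.92 -0.45 -0.56] w 0.043
[[287.63174575  62.84507511]
 [285.9516499  247.2832184 ]
 [286.72223875 162.17263392]]
[(0.62, array([0.4205, 0.1247, 0.002 ]))]
[(0.77, array([0.4182, 0.1402, 0.0169])), (0.29, array([ 0.5042, -0.0926,  0.0177]))]
```

View pics/w1.png

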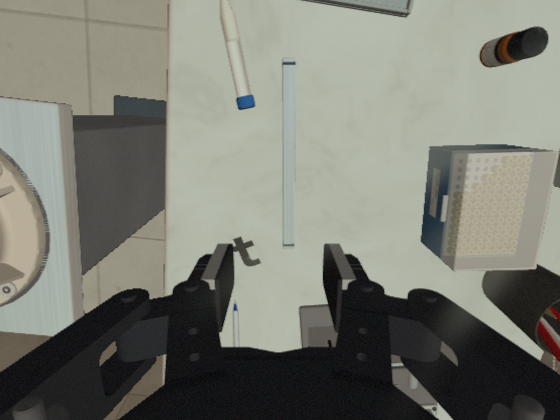

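```bash
python3 - <<'E'
from h import *
m=camera_model('wrist')
v=cv2.imread('pics/w1.png'); save(v,'w1c',(250,40,330,270),2.6)
g=cv2.cvtColor(v,cv2.COLOR_BGR2LAB).astype(int)
for r in (75,100,150,200,230): print(r,[tuple(g[r,c]) for c in range(276,304,2)])
for uv in ((288.8,60),(289,246.5)): print(unproj(m,uv,.016))
E
```

```text
75 [(np.int64(184), np.int64(124), np.int64(135)), (np.int64(185), np.int64(124), np.int64(134)), (np.int64(186), np.int64(124), np.int64(134)), (np.int64(160), np.int64(125), np.int64(135)), (np.int64(182), np.int64(124), np.int64(127)), (np.int64(181), np.int64(124), np.int64(128)), (np.int64(183), np.int64(125), np.int64(128)), (np.int64(185), np.int64(124), np.int64(128)), (np.int64(185), np.int64(124), np.int64(128)), (np.int64(187), np.int64(124), np.int64(130)), (np.int64(188), np.int64(123), np.int64(135)), (np.int64(188), np.int64(123), np.int64(135)), (np.int64(189), np.int64(123), np.int64(134)), (np.int64(188), np.int64(123), np.int64(134))]
100 [(np.int64(182), np.int64(123), np.int64(135)), (np.int64(182), np.int64(123), np.int64(135)), (np.int64(182), np.int64(123), np.int64(135)), (np.int64(157), np.int64(125), np.int64(134)), (np.int64(183), np.int64(124), np.int64(128)), (np.int64(182), np.int64(124), np.int64(128)), (np.int64(184), np.int64(123), np.int64(129)), (np.int64(185), np.int64(124), np.int64(128)), (np.int64(183), np.int64(125), np.int64(128)), (np.int64(
[... 1583 characters left out ...]
3), np.int64(134)), (np.int64(189), np.int64(123), np.int64(135)), (np.int64(190), np.int64(124), np.int64(135)), (np.int64(172), np.int64(124), np.int64(134)), (np.int64(181), np.int64(123), np.int64(132)), (np.int64(181), np.int64(123), np.int64(132)), (np.int64(181), np.int64(123), np.int64(132)), (np.int64(178), np.int64(123), np.int64(131)), (np.int64(179), np.int64(123), np.int64(131)), (np.int64(185), np.int64(124), np.int64(133)), (np.int64(186), np.int64(123), np.int64(135)), (np.int64(184), np.int64(123), np.int64(135)), (np.int64(184), np.int64(124), np.int64(135)), (np.int64(185), np.int64(124), np.int64(135))]
[0.41052833 0.23008347 0.016     ]
[0.43537459 0.0187356  0.016     ]
```

View pics/w1c.png

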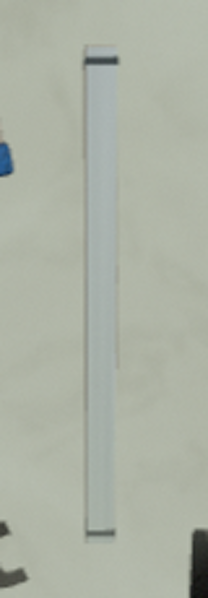

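```bash
python3 - <<'E'
from h import *
m=camera_model('wrist')
a=unproj(m,(289,57.3),.016);b=unproj(m,(289,248.3),.016);print(a,b,np.linalg.norm(a-b),(a+b)/2,np.arctan2(*(a-b)[[1,0]]))
c=(a+b)/2; yaw=np.arctan2(*(a-b)[[1,0]])
rel([c[0],c[1],.06],down(yaw));rel([c[0],c[1],.011],down(yaw))
E
```

```text
[0.41043407 0.23272089 0.016     ] [0.43565272 0.01634929 0.016     ] 0.21783628977266475 [0.42304339 0.12453509 0.016     ] 1.686825318407002
travel [0.0568 0.0462 0.6333] twist [ 0.0004  0.0001 -0.013 ]
travel [0.0568 0.0462 0.7967] twist [ 0.0004  0.0001 -0.013 ]
```

```bash
python3 -m inch '{"travel":[[0.01,0.01,0.04],[0.03,0.03,0.15],[0.055,0.044,0.29],[0.055,0.044,0.43],[0.055,0.044,0.55],[0.055,0.044,0.64],[0.055,0.044,0.71],[0.055,0.044,0.76],[0.055,0.044,0.79],[0.055,0.044,0.796]],"twist":[[0,0,0],[0,0,-0.013],[0,0,-0.013],[0,0,-0.013],[0,0,-0.013],[0,0,-0.013],[0,0,-0.013],[0,0,-0.013],[0,0,-0.013],[0,0,-0.013]]}' ; python3 - <<'E'
from h import *
st()
m,im,v=snap('wrist','w'); save(v,'w2')
E
```

```text
t: 4.3
position: [0.4218, 0.1233, 0.0101]
orientation: [0.665, 0.747, -0.001, -0.0]
ft_force: [0.1, -0.7, 0.1]
gripper_width: 0.043
t 4.3 pos [0.4218 0.1233 0.0101] xyaw 1.6857 z [-0.001 -0.001 -1.   ] F [ 0.15 -0.68  0.11] w 0.043
```

View pics/w2.png

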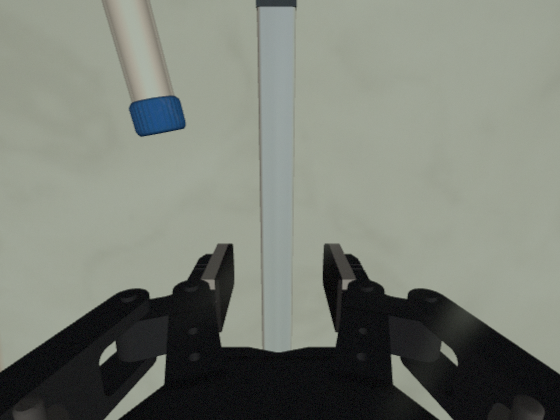

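Bar is centred between the pads (column 278, pads at 233 and 323). I'll close now.

```bash
python3 -m inch '{"travel":[[0,0,0],[0,0,0],[0,0,0],[0,0,0],[0,0,0],[0,0,-0.005],[0,0,-0.03],[0,0,-0.1],[0,0,-0.2],[0,0,-0.3]],"twist":[[0,0,0],[0,0,0],[0,0,0],[0,0,0],[0,0,0],[0,0,0],[0,0,0],[0,0,0],[0,0,0],[0,0,0]]}' 0 60; python3 - <<'E'
from h import *
st()
m,im,v=snap('wrist','w'); save(v,'w3')
c=np.array([.54032,-.15572]); y=.179; cr=c+.1*np.array([np.cos(y),np.sin(y)]); print(cr)
rel([cr[0],cr[1],.26],down(y+np.pi/2))
print(R.from_quat(env.sense()['orientation']).as_matrix().round(3))
E
```

```text
t: 5.35
position: [0.4217, 0.1234, 0.1018]
orientation: [0.665, 0.747, -0.001, -0.0]
ft_force: [0.6, 0.5, -1.7]
gripper_width: 0.0124
t 5.35 pos [0.4217 0.1234 0.1018] xyaw 1.686 z [-0.002 -0.001 -1.   ] F [ 0.64  0.52 -1.66] w 0.0124
[ 0.63872222 -0.13791544]
travel [-0.9495  0.6123 -0.5118] twist [ 0.0054 -0.0006 -0.0813]
[[-0.115  0.993  0.004]
 [ 0.993  0.115  0.001]
 [ 0.001  0.004 -1.   ]]
```

View pics/w3.png

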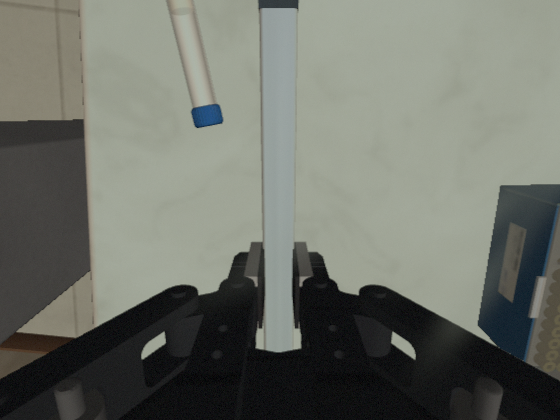

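```bash
python3 -m inch '{"travel":[[0,0,-0.06],[-0.05,0.02,-0.18],[-0.15,0.06,-0.31],[-0.29,0.11,-0.43],[-0.44,0.17,-0.5],[-0.59,0.23,-0.52],[-0.74,0.29,-0.52],[-0.86,0.34,-0.52],[-0.94,0.37,-0.52],[-0.964,0.38,-0.52]],"twist":[[0,0,0],[0,0,-0.01],[0,0,-0.02],[0,0,-0.03],[0,0,-0.04],[0,0,-0.05],[0,0,-0.06],[0,0,-0.07],[0,0,-0.08],[0.005,0,-0.081]]}'; python3 - <<'E'
from h import *
st()
m,im,v=snap('wrist','w'); save(v,'w4')
np.save('m4.npy',m,allow_pickle=True)
for n in ("cradle","flap_hinge","flap_handle","housing"): print(n,[(round(r['p'],2),np.round(r['at'],4)) for r in landmark_of(n,'wrist')][:2])
c=np.array([.54032,-.15572]); y=.179; X=np.array([np.cos(y),np.sin(y)]);Y=np.array([-X[1],X[0]])
for x,yy,z in [(.1,.085,.17),(.1,-.085,.17),(.117,.077,.17),(.083,.077,.17),(.117,-.077,.17),(.083,-.077,.17)]: print((x,yy,z),proj(m,[*(c+x*X+yy*Y),z]))
E
```

```text
t: 6.4
position: [0.5706, -0.1527, 0.2622]
orientation: [0.642, 0.767, 0.0, 0.0]
ft_force: [-0.0, -0.1, -1.3]
gripper_width: 0.0123
t 6.4 pos [ 0.5706 -0.1527  0.2622] xyaw 1.7475 z [ 0. -0. -1.] F [-0.01 -0.06 -1.3 ] w 0.0123
cradle [(0.67, array([ 0.6383, -0.1406,  0.1466]))]
flap_hinge [(0.63, array([ 0.597 , -0.1451,  0.089 ]))]
flap_handle [(0.76, array([ 0.4479, -0.1744,  0.0895]))]
housing [(0.6, array([ 0.5393, -0.155 ,  0.0031]))]
(0.1, 0.085, 0.17) [[381.23157392  83.24728783]]
(0.1, -0.085, 0.17) [[363.28651099 308.23263113]]
(0.117, 0.077, 0.17) [[405.63546161  95.94270363]]
(0.083, 0.077, 0.17) [[354.79629497  96.01051599]]
(0.117, -0.077, 0.17) [[385.30738834 299.41035424]]
(0.083, -0.077, 0.17) [[342.6674742  299.47249031]]
```

View pics/w4.png

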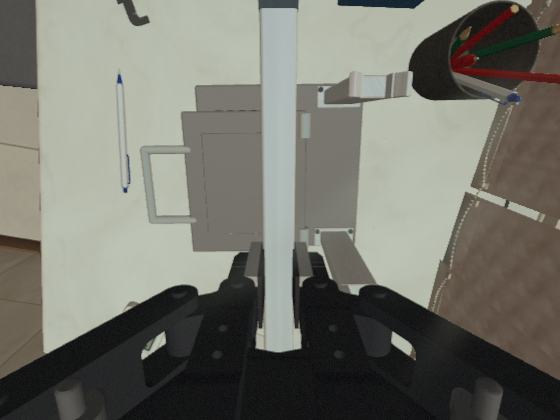

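```bash
python3 - <<'E'
from h import *
v=cv2.imread('pics/w4.png'); save(v,'w4c',(310,60,430,130),6.5)
v=cv2.imread('pics/w4.png'); save(v,'w4d',(300,220,420,310),6.5)
E
```

```text
(no output)
```

View pics/w4c.png

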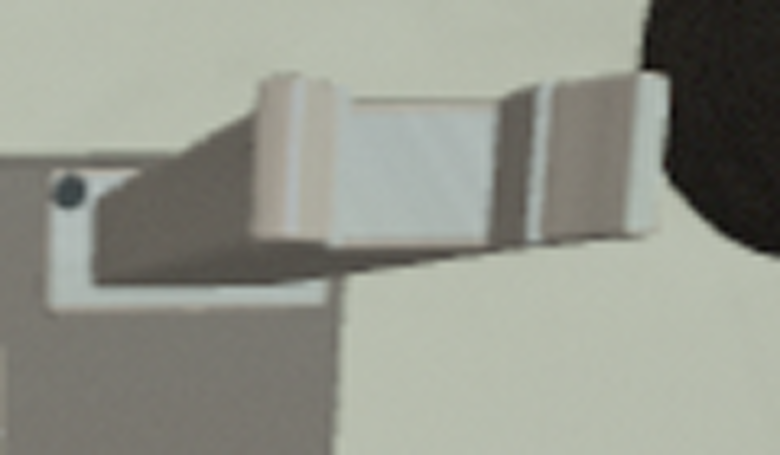

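View pics/w4d.png

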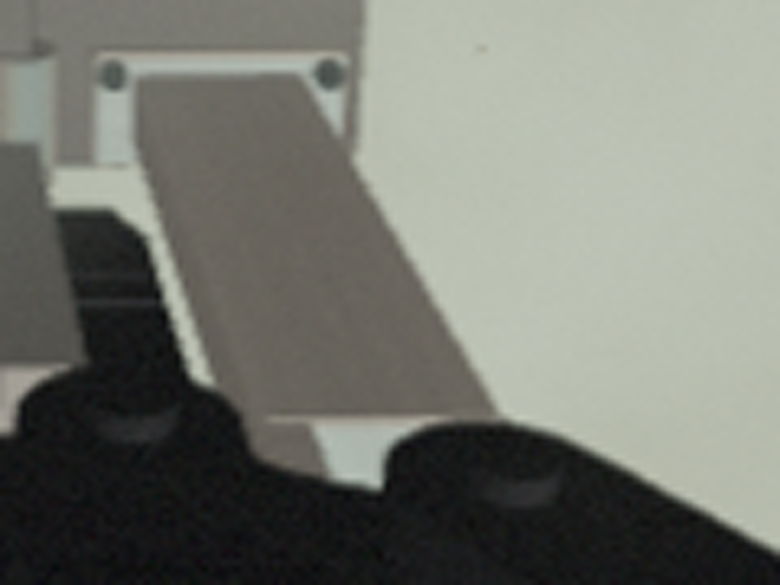

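```bash
python3 - <<'E'
from h import *
from scipy.optimize import least_squares
m=np.load('m4.npy',allow_pickle=True).item()
def w(zx,zy,x0,y0): return (x0+zx/6.5,y0+zy/6.5)
obs=[((.110,.077,.147),w(490,243,310,60)),((.110,.093,.147),w(497,102,310,60)),((.083,-.077,.147),w(255,418,300,220)),((.117,-.077,.147),w(500,418,300,220))]
y=.179;c=np.array([.54032,-.15572])
def W(p,q):
    C,S=np.cos(p[2]),np.sin(p[2]); return [p[0]+C*q[0]-S*q[1],p[1]+S*q[0]+C*q[1],q[2]]
for q,uv in obs: print(q,np.round(uv,1),'pred',proj(m,W([*c,y],q)).round(1))
f=lambda p:np.concatenate([proj(m,W(p,q))[0]-uv for q,uv in obs])
r=least_squares(f,[*c,y],x_scale=[.01,.01,.05]);print(r.x,r.fun.round(2),'cradle',W(r.x,(.1,0,.147)))
E
```

```text
(0.11, 0.077, 0.147) [385.4  97.4] pred [[384.2  97.7]]
(0.11, 0.093, 0.147) [386.5  75.7] pred [[386.1  74.5]]
(0.083, -0.077, 0.147) [339.2 284.3] pred [[337.5 284.7]]
(0.117, -0.077, 0.147) [376.9 284.3] pred [[376.7 284.7]]
[ 0.54106695 -0.1558432   0.18052413] [-0.41  0.44  0.42 -1.09 -0.78  0.55  0.76  0.43] cradle [np.float64(0.6394419174685433), np.float64(-0.13788867516175018), 0.147]
```

```bash
python3 - <<'E'
from h import *
st(); rel([.6393,-.1379,.20],down(.180+np.pi/2)); 
E
```

```text
t 6.65 pos [ 0.5693 -0.149   0.2621] xyaw 1.7503 z [-0.     0.001 -1.   ] F [ 0.06 -0.56 -1.58] w 0.0124
travel [-0.0056  0.2364  0.2069] twist [-0.0004 -0.0015 -0.0006]
```

```bash
python3 -m inch '{"travel":[[0,0.02,0],[0,0.07,0.01],[0,0.13,0.03],[0,0.18,0.06],[0,0.215,0.1],[0,0.23,0.14],[-0.003,0.236,0.17],[-0.005,0.236,0.195],[-0.005,0.236,0.205],[-0.005,0.236,0.207]],"twist":[[0,0,0],[0,0,0],[0,0,0],[0,0,0],[0,0,0],[0,0,0],[0,0,0],[0,0,0],[0,0,0],[0,0,0]]}'; python3 - <<'E'
from h import *
st()
rel([.6393,-.1379,.158],down(.180+np.pi/2)); 
m,im,v=snap('wrist','w'); save(v,'w5')
m,im,v=snap('side','w'); save(v,'s5',(220,100,380,240),5)
E
```

```text
t: 7.65
position: [0.6387, -0.1379, 0.1997]
orientation: [0.641, 0.768, 0.0, -0.001]
ft_force: [0.2, -0.4, -2.6]
gripper_width: 0.0125
t 7.65 pos [ 0.6387 -0.1379  0.1997] xyaw 1.75 z [-0.001  0.001 -1.   ] F [ 0.16 -0.36 -2.63] w 0.0125
travel [-0.0005  0.0022  0.1389] twist [-0.0011 -0.0017 -0.001 ]
```

View pics/w5.png

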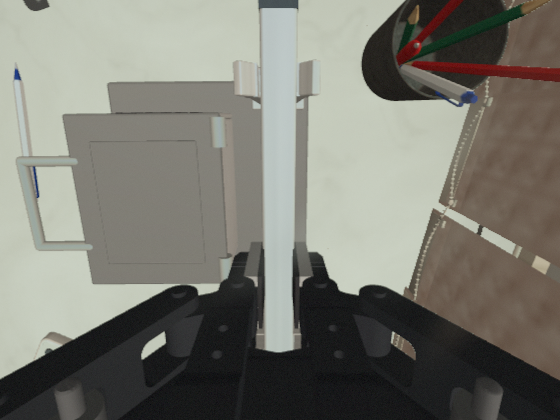

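View pics/s5.png

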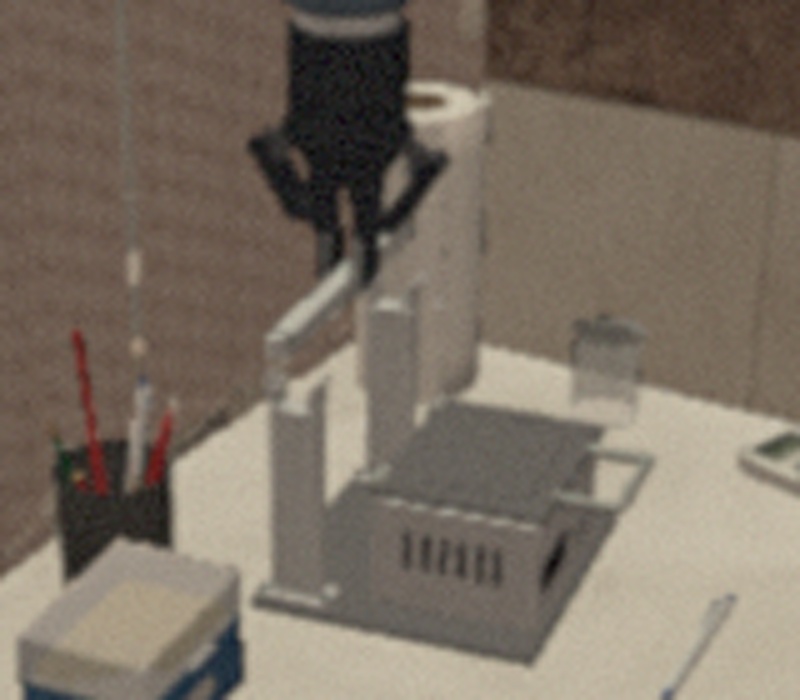

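Prongs centre at column 276.5, bar at about 279.5, so it needs about 1 mm forward. Lowering.

```bash
python3 -m inch '{"travel":[[0,-0.001,0.01],[0,-0.002,0.03],[0,-0.003,0.05],[0,-0.003,0.07],[0,-0.003,0.09],[0,-0.003,0.11],[0,-0.003,0.125],[0,-0.003,0.132],[0,-0.003,0.137],[0,-0.003,0.139]],"twist":[[0,0,0],[0,0,0],[0,0,0],[0,0,0],[0,0,0],[0,0,0],[0,0,0],[0,0,0],[0,0,0],[0,0,0]]}'; python3 - <<'E'
from h import *
st()
m,im,v=snap('wrist','w'); save(v,'w6',(200,0,360,140),5)
E
```

```text
t: 8.75
position: [0.6383, -0.1381, 0.1587]
orientation: [0.641, 0.768, 0.0, -0.0]
ft_force: [-0.5, -0.4, -2.4]
gripper_width: 0.012
t 8.75 pos [ 0.6383 -0.1381  0.1587] xyaw 1.7501 z [ 0.     0.001 -1.   ] F [-0.46 -0.43 -2.36] w 0.012
```

View pics/w6.png

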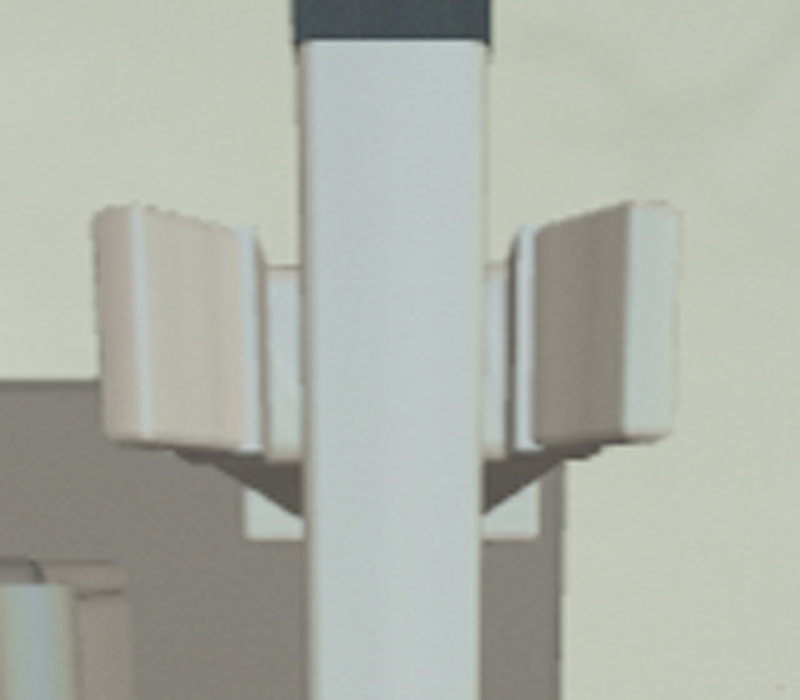

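```bash
python3 -m inch '{"travel":[[0,0,0.002],[0,0,0.004],[0,0,0.006],[0,0,0.006],[0,0,0.006],[0,0,0.006],[0,0,0.006],[0,0,0.006],[0,0,0.006],[0,0,0.006]],"twist":[[0,0,0],[0,0,0],[0,0,0],[0,0,0],[0,0,0],[0,0,0],[0,0,0],[0,0,0],[0,0,0],[0,0,0]]}'; python3 -m inch '{"travel":[[0,0,0],[0,0,0],[0,0,0],[0,0,0],[0,0,0],[0,0,-0.02],[0,0,-0.08],[0,0,-0.16],[0,0,-0.25],[0,0,-0.3]],"twist":[[0,0,0],[0,0,0],[0,0,0],[0,0,0],[0,0,0],[0,0,0],[0,0,0],[0,0,0],[0,0,0],[0,0,0]]}' 40; python3 - <<'E'
from h import *
st()
m,im,v=snap('wrist','w'); save(v,'w7')
m,im,v=snap('side','w'); save(v,'s7',(220,100,380,240),5)
c=np.array([.5409,-.1558]); y=.180; X=np.array([np.cos(y),np.sin(y)])
h=c-.097*X; print(h); rel([*h,.24],down(y+np.pi/2))
print([(r['p'],np.round(r['at'],4)) for r in landmark_of('flap_handle','wrist')])
E
```

```text
t: 9.8
position: [0.6385, -0.1381, 0.1584]
orientation: [0.641, 0.768, 0.001, 0.0]
ft_force: [-4.4, 1.0, 8.6]
gripper_width: 0.0121
t: 10.8
position: [0.6393, -0.1384, 0.2511]
orientation: [0.641, 0.768, 0.001, 0.001]
ft_force: [-0.1, 0.5, 0.1]
gripper_width: 0.0345
t 10.8 pos [ 0.6393 -0.1384  0.2511] xyaw 1.7501 z [ 0.004  0.    -1.   ] F [-0.1   0.51  0.06] w 0.0345
[ 0.44546716 -0.17316587]
travel [ 0.0017 -0.6579  0.0336] twist [ 0.0067  0.0015 -0.001 ]
[(0.55, array([ 0.4481, -0.1733,  0.0905]))]
```

View pics/w7.png

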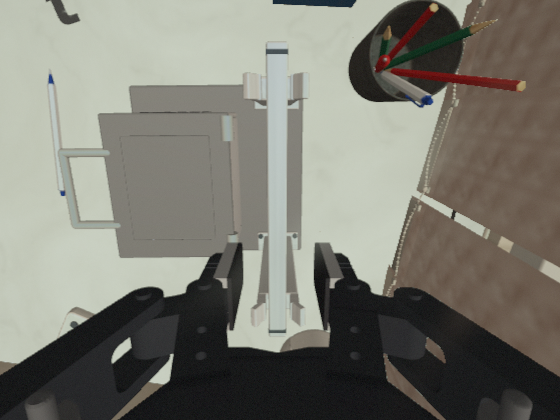

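View pics/s7.png

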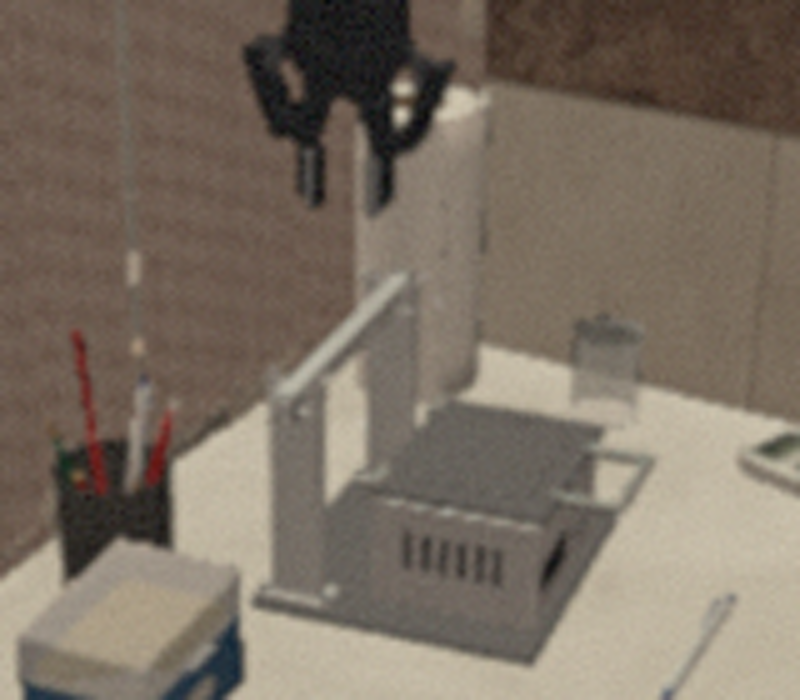

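```bash
python3 -m inch '{"travel":[[0,-0.02,0],[0,-0.07,0],[0,-0.16,0.01],[0,-0.26,0.02],[0,-0.36,0.03],[0,-0.46,0.03],[0,-0.54,0.03],[0,-0.61,0.034],[0.002,-0.65,0.034],[0.002,-0.658,0.034]],"twist":[[0,0,0],[0,0,0],[0,0,0],[0,0,0],[0,0,0],[0,0,0],[0,0,0],[0,0,0],[0,0,0],[0.006,0,0]]}'; python3 - <<'E'
from h import *
st()
m,im,v=snap('wrist','w'); save(v,'w8')
print(m)
for n in ('flap_handle','flap_hinge'): print([(r['p'],np.round(r['at'],4)) for r in landmark_of(n,'wrist')])
E
```

```text
t: 11.95
position: [0.4428, -0.1728, 0.2377]
orientation: [0.641, 0.767, -0.001, -0.001]
ft_force: [0.2, 0.9, 0.7]
gripper_width: 0.034
t 11.95 pos [ 0.4428 -0.1728  0.2377] xyaw 1.7492 z [-0.004  0.    -1.   ] F [0.17 0.92 0.65] w 0.034
{'vfov': 66.46219032356109, 'cx': 278.04481501121035, 'cy': 203.66321137263978, 'rvec': array([-2.86045583, -0.25798663, -0.03022515]), 'tvec': array([-0.40532574, -0.27455217,  0.31069884])}
[(0.57, array([ 0.448 , -0.1743,  0.0871]))]
[(0.82, array([ 0.5944, -0.1449,  0.0883]))]
```

View pics/w8.png

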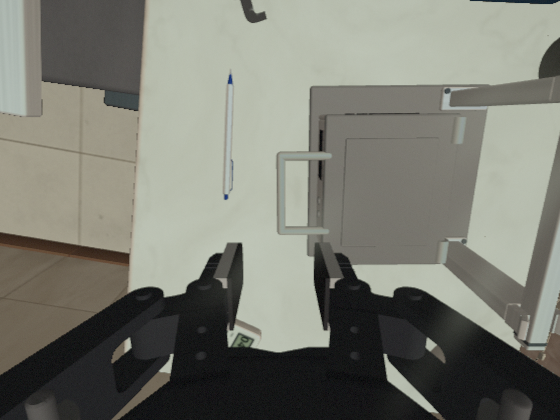

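```bash
python3 - <<'E'
from h import *
m=camera_model('wrist')
v=cv2.imread('pics/w8.png')
g=v.astype(int).sum(2)
for r in (175,193,212): print(r,list(zip(range(270,296),g[r,270:296])))
print(unproj(m,(281.7,193.5),.09),unproj(m,(281.7,160),.09),unproj(m,(281.7,230),.09))
c=np.array([.5409,-.1558]); y=.180; X=np.array([np.cos(y),np.sin(y)])
print('pred',proj(m,[*(c-.097*X),.088]))
rel([.4463,-.1732,.077],down(y+np.pi/2))
E
```

```text
175 [(270, np.int64(558)), (271, np.int64(557)), (272, np.int64(554)), (273, np.int64(555)), (274, np.int64(553)), (275, np.int64(555)), (276, np.int64(475)), (277, np.int64(332)), (278, np.int64(395)), (279, np.int64(435)), (280, np.int64(455)), (281, np.int64(458)), (282, np.int64(454)), (283, np.int64(456)), (284, np.int64(454)), (285, np.int64(501)), (286, np.int64(549)), (287, np.int64(549)), (288, np.int64(547)), (289, np.int64(549)), (290, np.int64(544)), (291, np.int64(546)), (292, np.int64(544)), (293, np.int64(546)), (294, np.int64(545)), (295, np.int64(541))]
193 [(270, np.int64(552)), (271, np.int64(551)), (272, np.int64(550)), (273, np.int64(551)), (274, np.int64(550)), (275, np.int64(549)), (276, np.int64(480)), (277, np.int64(352)), (278, np.int64(385)), (279, np.int64(434)), (280, np.int64(454)), (281, np.int64(457)), (282, np.int64(456)), (283, np.int64(453)), (284, np.int64(451)), (285, np.int64(502)), (286, np.int64(548)), (287, np.int64(544)), (288, np.int64(544)), (289, np.int64(543)), (290, np.int64(543)), (291, np.int64(543)), (292, np.int64(540)), (293, np.int64(533)), (294, np.int64(530)), (295, np.int64(528))]
212 [(270, np.int64(557)), (271, np.int64(552)), (272, np.int64(553)), (273, np.int64(550)), (274, np.int64(553)), (275, np.int64(554)), (276, np.int64(486)), (277, np.int64(343)), (278, np.int64(381)), (279, np.int64(427)), (280, np.int64(452)), (281, np.int64(455)), (282, np.int64(454)), (283, np.int64(451)), (284, np.int64(439)), (285, np.int64(493)), (286, np.int64(552)), (287, np.int64(553)), (288, np.int64(553)), (289, np.int64(554)), (290, np.int64(551)), (291, np.int64(548)), (292, np.int64(552)), (293, np.int64(553)), (294, np.int64(549)), (295, np.int64(549))]
[ 0.44971052 -0.17343046  0.09      ] [ 0.44418371 -0.14361943  0.09      ] [ 0.45610637 -0.20792895  0.09      ]
pred [[277.14769696 191.88678431]]
travel [-0.0016  0.0043  0.5378] twist [-0.0019  0.0003 -0.001 ]
```

```bash
python3 -m inch '{"travel":[[0,0.002,0.03],[0,0.005,0.1],[0,0.008,0.2],[0,0.01,0.3],[0,0.01,0.39],[0,0.01,0.46],[0,0.01,0.5],[0,0.01,0.52],[0,0.01,0.53],[0,0.01,0.535]],"twist":[[0,0,0],[0,0,0],[0,0,0],[0,0,0],[0,0,0],[0,0,0],[0,0,0],[0,0,0],[0,0,0],[0,0,0]]}'; python3 - <<'E'
from h import *
st()
m,im,v=snap('wrist','w'); save(v,'w9')
E
```

```text
t: 13.1
position: [0.4485, -0.1726, 0.0781]
orientation: [0.641, 0.768, -0.001, 0.0]
ft_force: [-0.1, -0.4, 0.8]
gripper_width: 0.0339
t 13.1 pos [ 0.4485 -0.1726  0.0781] xyaw 1.7502 z [-0.001 -0.001 -1.   ] F [-0.1  -0.39  0.77] w 0.0339
```

View pics/w9.png

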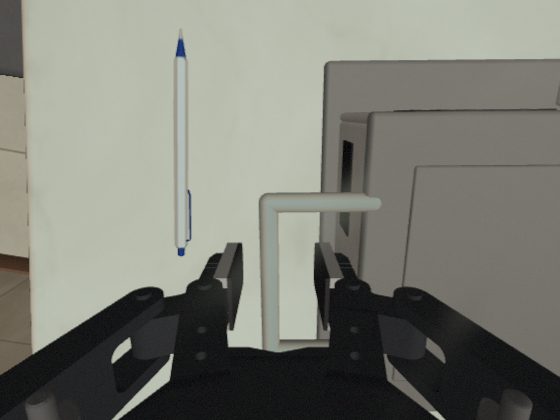

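```bash
python3 -m inch '{"travel":[[0,-0.01,0],[0,-0.01,0],[0,-0.01,0],[0,-0.01,0],[0,-0.01,0],[0,-0.01,0],[0,-0.01,0],[0,-0.01,0],[0,-0.01,0],[0,-0.01,0]],"twist":[[0,0,0],[0,0,0],[0,0,0],[0,0,0],[0,0,0],[0,0,0],[0,0,0],[0,0,0],[0,0,0],[0,0,0]]}' 0 30; python3 - <<'E'
from h import *
st()
m,im,v=snap('wrist','w'); save(v,'w10')
E
```

```text
t: 14.15
position: [0.4448, -0.1734, 0.0787]
orientation: [0.641, 0.768, -0.001, -0.0]
ft_force: [-4.7, -3.1, 6.8]
gripper_width: 0.0069
t 14.15 pos [ 0.4448 -0.1734  0.0787] xyaw 1.7504 z [-0.001 -0.001 -1.   ] F [-4.66 -3.09  6.82] w 0.0069
```

View pics/w10.png

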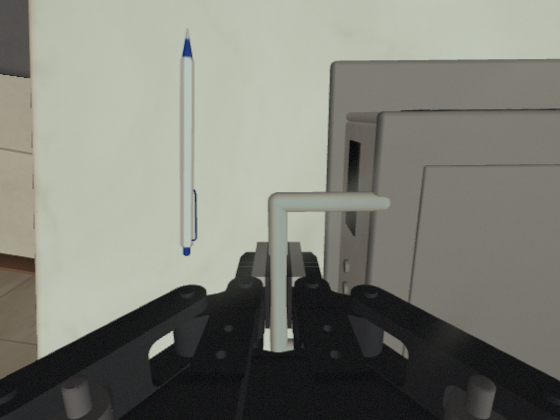

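Handle is held (column 278, opening 7 mm). Next I swing it along the arc.

```bash
python3 -m inch '{"travel":[[0,0.001,-0.025],[0,0.004,-0.061],[0,0.01,-0.101],[0,0.023,-0.15],[0,0.044,-0.207],[0,0.072,-0.26],[0,0.106,-0.311],[0,0.146,-0.356],[0,0.184,-0.391],[0,0.212,-0.412]],"twist":[[0,0,0],[0,0,0],[0,0,0],[0,0,0],[0,0,0],[0,0,0],[0,0,0],[0,0,0],[0,0,0],[0,0,0]]}'; python3 - <<'E'
from h import *
st()
m,im,v=snap('side','w'); save(v,'s11',(220,100,380,240),5)
y=.180;X=np.array([np.cos(y),np.sin(y)]);h=np.array([.4453,-.1732])+.152*X
p=env.sense()['position']; print('rel hinge', (p[:2]-h)@X, p[2]+.011-.088)
for th in (.95,1.1,1.25,1.4,1.55,1.7,1.8,1.9,2.0):
    print(th,((-.152*np.cos(th)-(p[:2]-h)@X)/.3).round(4), (-(.152*np.sin(th)-(p[2]+.010-.088))/.3).round(4))
E
```

```text
t: 15.2
position: [0.5073, -0.1616, 0.2046]
orientation: [0.641, 0.768, -0.001, -0.0]
ft_force: [-8.4, -1.0, 8.6]
gripper_width: 0.007
t 15.2 pos [ 0.5073 -0.1616  0.2046] xyaw 1.7506 z [-0.002 -0.001 -1.   ] F [-8.4  -1.02  8.58] w 0.007
rel hinge -0.08760860199559542 0.12846788981634988
0.95 -0.0027 0.0128
1.1 0.0622 -0.0267
1.25 0.1323 -0.0559
1.4 0.2059 -0.0744
1.55 0.2815 -0.0817
1.7 0.3573 -0.0776
1.8 0.4071 -0.0685
1.9 0.4558 -0.0546
2.0 0.5029 -0.0358
```

View pics/s11.png

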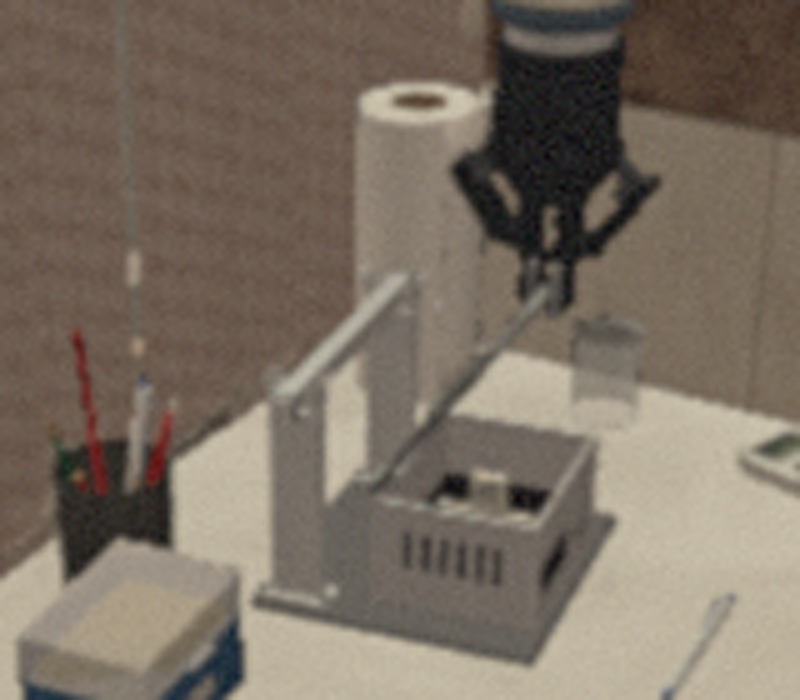

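```bash
python3 -m inch '{"travel":[[0,0.028,-0.019],[0,0.06,-0.036],[0,0.107,-0.057],[0,0.155,-0.073],[0,0.205,-0.084],[0,0.256,-0.09],[0,0.307,-0.091],[0,0.358,-0.087],[0,0.408,-0.078],[0,0.438,-0.07]],"twist":[[0,0,0],[0,0,0],[0,0,0],[0,0,0],[0,0,0],[0,0,0],[0,0,0],[0,0,0],[0,0,0],[0,0,0]]}'; python3 - <<'E'
from h import *
st()
m,im,v=snap('side','w'); save(v,'s12',(220,100,380,240),5)
y=.180;X=np.array([np.cos(y),np.sin(y)]);h=np.array([.4453,-.1732])+.152*X
p=env.sense()['position']; dx=(p[:2]-h)@X; dz=p[2]+.0093-.088; print('rel hinge', dx,dz,np.hypot(dx,dz),np.arctan2(dz,-dx))
E
```

```text
t: 16.25
position: [0.6394, -0.1369, 0.227]
orientation: [0.641, 0.768, 0.0, 0.0]
ft_force: [-0.0, 4.6, 5.1]
gripper_width: 0.0064
t 16.25 pos [ 0.6394 -0.1369  0.227 ] xyaw 1.7509 z [ 0.001 -0.    -1.   ] F [-0.01  4.62  5.08] w 0.0064
rel hinge 0.046483978189496844 0.14795697363935206 0.15508715703383547 1.8752039600485613
```

View pics/s12.png

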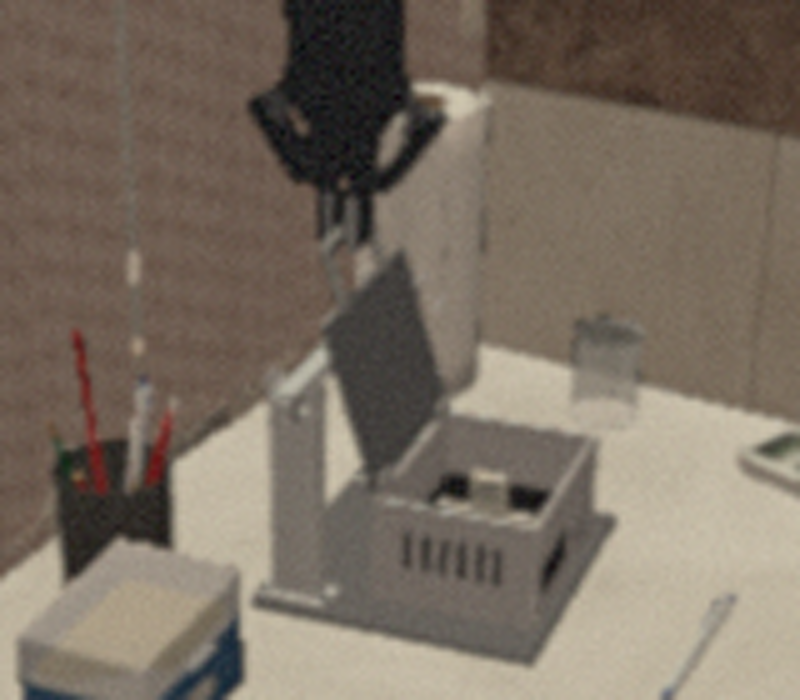

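```bash
python3 -m inch '{"travel":[[0,0.006,0.001],[0,0.012,0.004],[0,0.018,0.006],[0,0.024,0.008],[0,0.03,0.01],[0,0.036,0.013],[0,0.042,0.015],[0,0.046,0.017],[0,0.05,0.019],[0,0.05,0.019]],"twist":[[0,0,0],[0,0,0],[0,0,0],[0,0,0],[0,0,0],[0,0,0],[0,0,0],[0,0,0],[0,0,0],[0,0,0]]}'; python3 - <<'E'
from h import *
st()
y=.180;X=np.array([np.cos(y),np.sin(y)]);h=np.array([.4453,-.1732])+.152*X
p=env.sense()['position']; dx=(p[:2]-h)@X; dz=p[2]+.0093-.088; print('rel hinge', dx,dz,np.hypot(dx,dz),np.arctan2(dz,-dx))
m,im,v=snap('side','w'); save(v,'s13',(240,130,320,210),7)
m,im,v=snap('wrist','w'); save(v,'w13')
E
```

```text
t: 17.3
position: [0.6553, -0.134, 0.2209]
orientation: [0.641, 0.768, 0.0, 0.001]
ft_force: [-1.6, 4.5, 0.4]
gripper_width: 0.0066
t 17.3 pos [ 0.6553 -0.134   0.2209] xyaw 1.7511 z [ 0.002 -0.    -1.   ] F [-1.62  4.52  0.42] w 0.0066
rel hinge 0.061678471562125706 0.14218323009092257 0.1549848533674442 1.9800933470218656
```

View pics/s13.png

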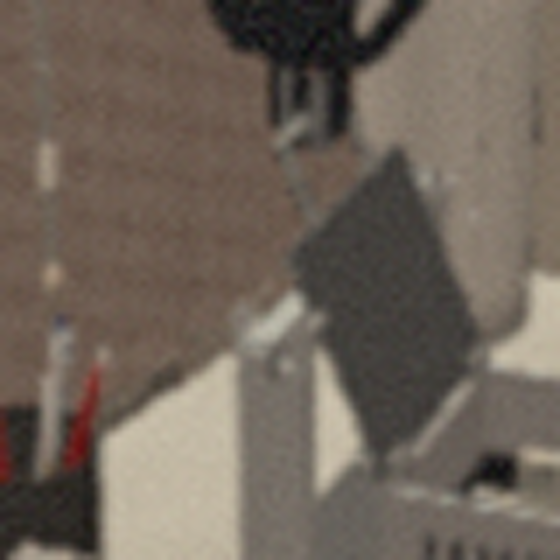

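View pics/w13.png

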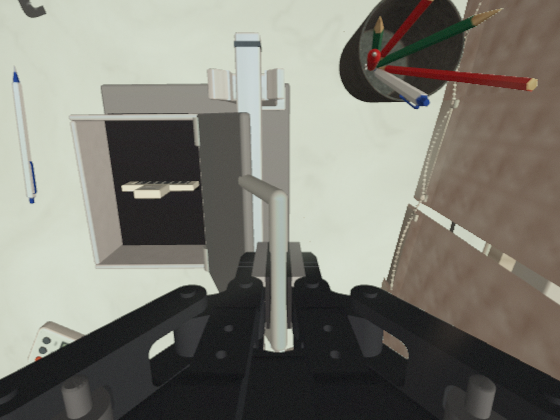

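```bash
python3 -m inch '{"travel":[[0,0.003,0.001],[0,0.006,0.003],[0,0.009,0.004],[0,0.012,0.005],[0,0.015,0.006],[0,0.015,0.006],[0,0.015,0.006],[0,0.015,0.006],[0,0.015,0.006],[0,0.015,0.006]],"twist":[[0,0,0],[0,0,0],[0,0,0],[0,0,0],[0,0,0],[0,0,0],[0,0,0],[0,0,0],[0,0,0],[0,0,0]]}'; python3 - <<'E'
from h import *
st()
y=.180;X=np.array([np.cos(y),np.sin(y)]);h=np.array([.4453,-.1732])+.152*X
p=env.sense()['position']; dx=(p[:2]-h)@X; dz=p[2]+.0093-.088; print('rel hinge', dx,dz,np.hypot(dx,dz),np.arctan2(dz,-dx))
E
```

```text
t: 18.4
position: [0.6596, -0.1332, 0.2191]
orientation: [0.641, 0.768, 0.0, 0.001]
ft_force: [-1.9, 4.3, 0.0]
gripper_width: 0.0065
t 18.4 pos [ 0.6596 -0.1332  0.2191] xyaw 1.7511 z [ 0.002 -0.    -1.   ] F [-1.85  4.32  0.04] w 0.0065
rel hinge 0.06599229384792685 0.14040064523024198 0.15513646904702774 2.010180494087708
```

```bash
python3 -m inch '{"travel":[[0,0,0],[0,0,0],[0,0,0],[0,0,0],[0,0,0],[0,0,0],[0,0,-0.03],[0,0,-0.1],[0,0,-0.2],[0,0,-0.25]],"twist":[[0,0,0],[0,0,0],[0,0,0],[0,0,0],[0,0,0],[0,0,0],[0,0,0],[0,0,0],[0,0,0],[0,0,0]]}' 40; python3 - <<'E'
from h import *
st()
m,im,v=snap('side','w'); save(v,'s14',(220,110,360,240),5)
m,im,v=snap('wrist','w'); save(v,'w14')
for n in ('flap_handle','insert'):
  for c in ('side','wrist'): print(n,c,[(round(r['p'],2),np.round(r['at'],4)) for r in landmark_of(n,c)])
c=np.array([.5409,-.1558]); rel([*c,.32],down(.180+np.pi)); rel([*c,.32],down(.180)); print(env.sense()['qpos'])
E
```

```text
t: 19.4
position: [0.6605, -0.1333, 0.2974]
orientation: [0.641, 0.768, 0.001, 0.002]
ft_force: [0.0, 0.7, -0.6]
gripper_width: 0.0343
t 19.4 pos [ 0.6605 -0.1333  0.2974] xyaw 1.7511 z [ 0.005 -0.001 -1.   ] F [ 0.03  0.66 -0.62] w 0.0343
flap_handle side [(0.58, array([ 0.6583, -0.1304,  0.2218]))]
flap_handle wrist [(0.56, array([ 0.6643, -0.1337,  0.2243]))]
insert side [(0.52, array([ 0.541 , -0.1574,  0.0083]))]
insert wrist [(0.6, array([ 0.5431, -0.1551,  0.0074]))]
travel [-0.0043 -0.4002 -0.0914] twist [-2.0000e-04 -1.1000e-03 -1.9997e+00]
travel [-0.0043 -0.4002 -0.0914] twist [-1.1000e-03  2.0000e-04  2.0003e+00]
[-2.01539075e-01  3.85438819e-01  1.46623005e+00  2.06648671e-04
  1.29069203e+00 -3.81864101e-01]
```

View pics/s14.png

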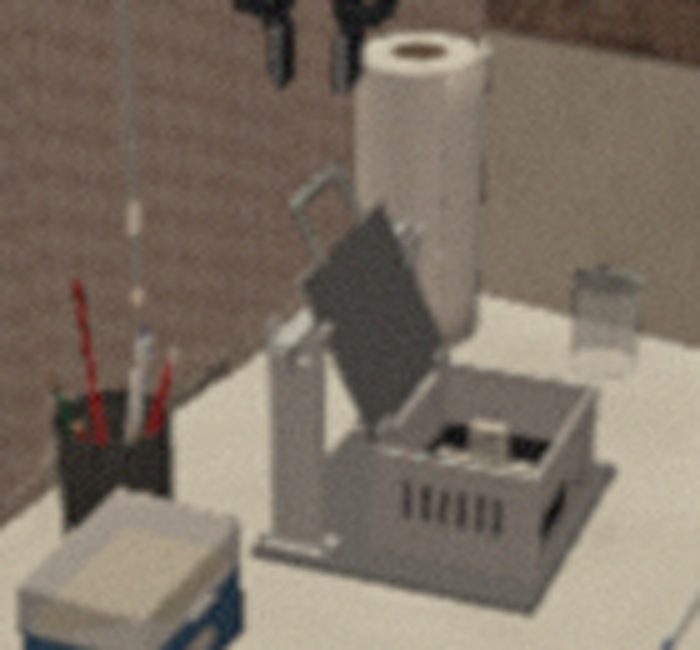

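View pics/w14.png

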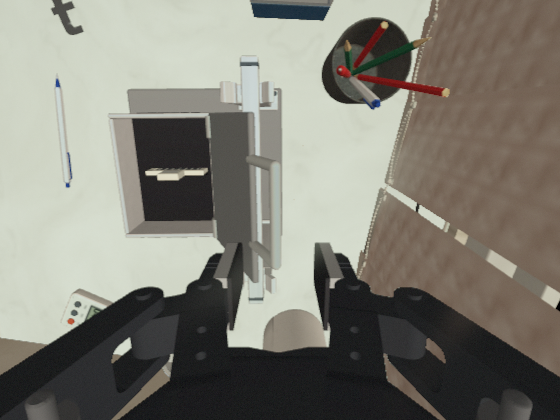

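```bash
python3 -m inch '{"travel":[[0,-0.02,-0.01],[0,-0.06,-0.03],[0,-0.11,-0.05],[0,-0.17,-0.07],[0,-0.23,-0.07],[0,-0.29,-0.07],[0,-0.34,-0.07],[0,-0.38,-0.07],[-0.004,-0.4,-0.07],[-0.004,-0.4,-0.07]],"twist":[[0,0,-0.1],[0,0,-0.2],[0,0,-0.3],[0,0,-0.4],[0,0,-0.5],[0,0,-0.6],[0,0,-0.7],[0,0,-0.8],[0,0,-0.9],[0,0,-1.0]]}'; python3 - <<'E'
from h import *
st(); c=np.array([.5409,-.1558]); rel([*c,.22],down(.180+np.pi))
E
```

```text
t: 20.7
position: [0.5396, -0.1558, 0.3123]
orientation: [0.297, 0.955, -0.0, -0.002]
ft_force: [-0.1, 0.3, 0.0]
gripper_width: 0.0342
t 20.7 pos [ 0.5396 -0.1558  0.3123] xyaw 2.5392 z [-0.003  0.001 -1.   ] F [-0.06  0.34  0.02] w 0.0342
travel [-0.0047  0.0027  0.3076] twist [ 3.000e-04 -4.100e-03 -9.961e-01]
```

```bash
python3 -m inch '{"travel":[[0,0,0.01],[0,0,0.03],[0,0,0.06],[0,0,0.1],[0,0,0.15],[0,0,0.2],[0,0,0.25],[0,0,0.28],[0,0,0.3],[-0.004,0.002,0.308]],"twist":[[0,0,-0.1],[0,0,-0.2],[0,0,-0.3],[0,0,-0.4],[0,0,-0.5],[0,0,-0.6],[0,0,-0.7],[0,0,-0.8],[0,0,-0.9],[0,-0.004,-0.996]]}'; python3 - <<'E'
from h import *
st()
m,im,v=snap('wrist','w'); save(v,'w15'); np.save('m15.npy',m,allow_pickle=True)
print([(round(r['p'],2),np.round(r['at'],4)) for r in landmark_of('insert','wrist')])
c=np.array([.5409,-.1558]); print(proj(m,[[*c,.076]]))
E
```

```text
t: 21.7
position: [0.5394, -0.1555, 0.2177]
orientation: [-0.091, 0.996, 0.001, -0.002]
ft_force: [0.2, 0.8, -0.0]
gripper_width: 0.0339
t 21.7 pos [ 0.5394 -0.1555  0.2177] xyaw -2.9585 z [-0.003  0.001 -1.   ] F [ 0.15  0.76 -0.02] w 0.0339
[(0.94, array([ 0.5409, -0.1545,  0.0068])), (0.32, array([ 0.5966, -0.1469,  0.0912]))]
[[277.35996332 194.90729395]]
```

View pics/w15.png

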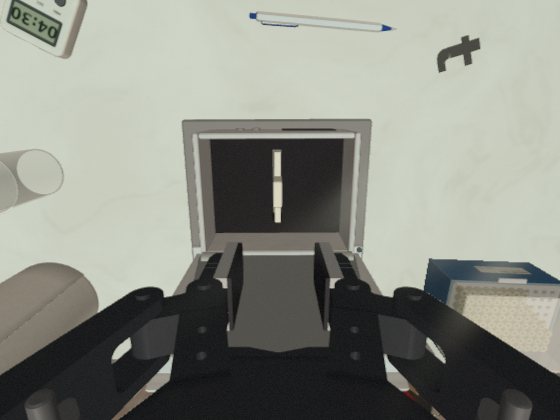

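```bash
python3 - <<'E'
from h import *
rel([.5409,-.1558,.056],down(.180+np.pi))
E
python3 -m inch '{"travel":[[0,0,0.03],[0,0,0.09],[0,0,0.17],[0,0,0.26],[0,0,0.35],[-0.003,0,0.43],[-0.004,0,0.48],[-0.004,0,0.51],[-0.004,0,0.53],[-0.004,0,0.538]],"twist":[[0,0,0],[0,0,0],[0,-0.004,0],[0,-0.004,0],[0,-0.004,0],[0,-0.004,0],[0,-0.004,0],[0,-0.004,0],[0,-0.004,0],[0,-0.004,0]]}'; python3 - <<'E'
from h import *
st(); rel([.5409,-.1558,.056],down(.180+np.pi))
m,im,v=snap('wrist','w'); save(v,'w16')
m,im,v=snap('side','w'); save(v,'s16',(220,110,360,240),5)
E
```

```text
travel [-0.0052 -0.0022  0.5407] twist [ 0.0019 -0.0032  0.0013]
t: 22.8
position: [0.5406, -0.1553, 0.0567]
orientation: [-0.09, 0.996, 0.001, 0.0]
ft_force: [0.6, -0.0, -0.5]
gripper_width: 0.0338
t 22.8 pos [ 0.5406 -0.1553  0.0567] xyaw -2.9609 z [ 0.001  0.002 -1.   ] F [ 0.56 -0.   -0.46] w 0.0338
travel [-0.0006 -0.0018  0.0025] twist [0.0018 0.0011 0.0009]
```

View pics/w16.png

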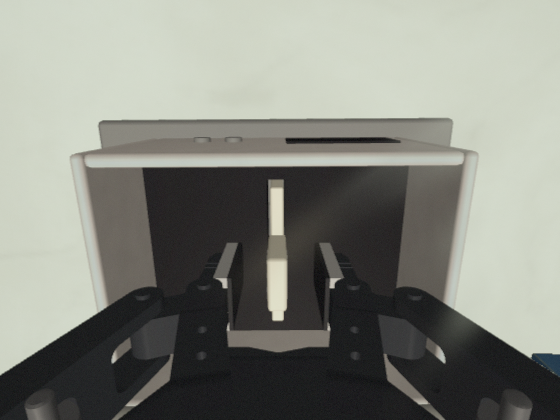

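View pics/s16.png

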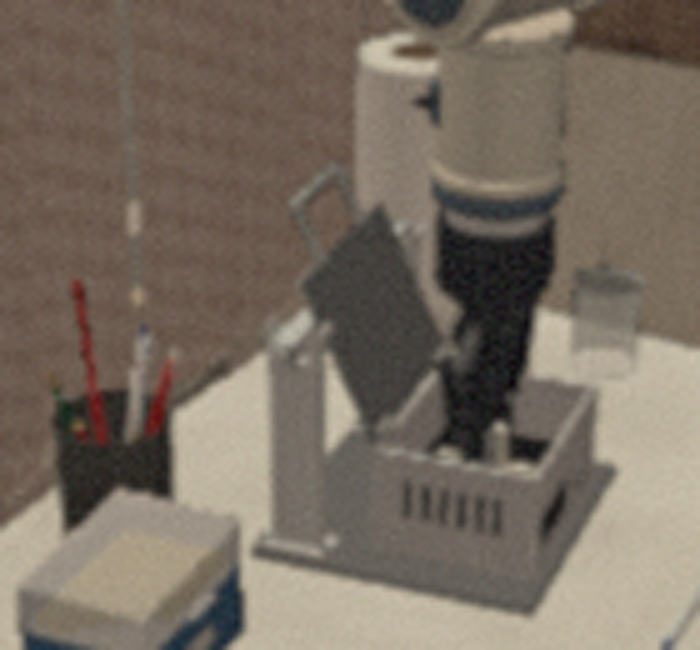

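Tab is centred between the pads (column 277). I'll grip it and lift slowly at first.

```bash
python3 -m inch '{"travel":[[0,0,0],[0,0,0],[0,0,0],[0,0,0],[0,0,0],[0,0,0],[0,0,-0.005],[0,0,-0.015],[0,0,-0.03],[0,0,-0.05]],"twist":[[0,0,0],[0,0,0],[0,0,0],[0,0,0],[0,0,0],[0,0,0],[0,0,0],[0,0,0],[0,0,0],[0,0,0]]}' 0 60; python3 - <<'E'
from h import *
st()
m,im,v=snap('wrist','w'); save(v,'w17')
E
```

```text
t: 23.9
position: [0.5406, -0.1553, 0.0724]
orientation: [-0.09, 0.996, 0.001, 0.0]
ft_force: [0.3, 0.4, -0.6]
gripper_width: 0.0067
t 23.9 pos [ 0.5406 -0.1553  0.0724] xyaw -2.9608 z [ 0.001  0.002 -1.   ] F [ 0.27  0.44 -0.62] w 0.0067
```

View pics/w17.png

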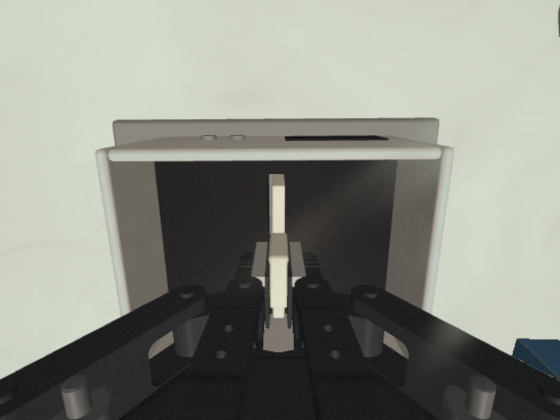

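```bash
python3 -m inch '{"travel":[[0,0,-0.02],[0,0,-0.06],[0,0,-0.11],[0,0,-0.17],[0,0,-0.23],[0,0,-0.29],[0,0,-0.35],[0,0,-0.4],[0,0,-0.43],[0,0,-0.44]],"twist":[[0,0,0],[0,0,0],[0,0,0],[0,0,0],[0,0,0],[0,0,0],[0,0,0],[0,0,0],[0,0,0],[0,0,0]]}'; python3 - <<'E'
from h import *
st()
m,im,v=snap('side','w'); save(v,'s18',(220,90,380,240),5); 
m=camera_model('top'); g,im,v=snap('top','w'); save(v,'t18')
print([(round(r['p'],2),np.round(r['at'],4)) for r in landmark_of('tray','top')],[(round(r['p'],2),np.round(r['at'],4)) for r in landmark_of('tray','side')])
# tray corners from initial crop
for zx,zy in ((237,66),(373,71),(362,207),(224,199)): print(unproj(m,(90+zx/3.6,200+zy/3.6),.014).round(4))
for o in outline_of('tray','top'):
    ys,xs=np.nonzero(o['region']); print(o['p'],xs.mean(),ys.mean(),len(xs),unproj(m,(xs.mean(),ys.mean()),.012).round(4))
rel([.47,.354,.2],down(.180+np.pi))
E
```

```text
t: 24.95
position: [0.5414, -0.1557, 0.2069]
orientation: [-0.09, 0.996, 0.0, 0.002]
ft_force: [-1.0, 0.8, -1.2]
gripper_width: 0.0073
t 24.95 pos [ 0.5414 -0.1557  0.2069] xyaw -2.9607 z [ 0.004  0.001 -1.   ] F [-1.02  0.82 -1.22] w 0.0073
[(0.94, array([0.4639, 0.5146, 0.0008])), (0.58, array([0.4701, 0.3541, 0.0005]))] [(0.82, array([0.4685, 0.5135, 0.0017])), (0.74, array([ 0.4722,  0.3497, -0.0006])), (0.73, array([3.521e-01, 2.366e-01, 2.000e-04]))]
[0.5295 0.4055 0.014 ]
[0.5269 0.2865 0.014 ]
[0.4084 0.2908 0.014 ]
[0.4136 0.41   0.014 ]
travel [-0.0745  1.7128  0.018 ] twist [0.0017 0.0011 0.0011]
```

View pics/s18.png

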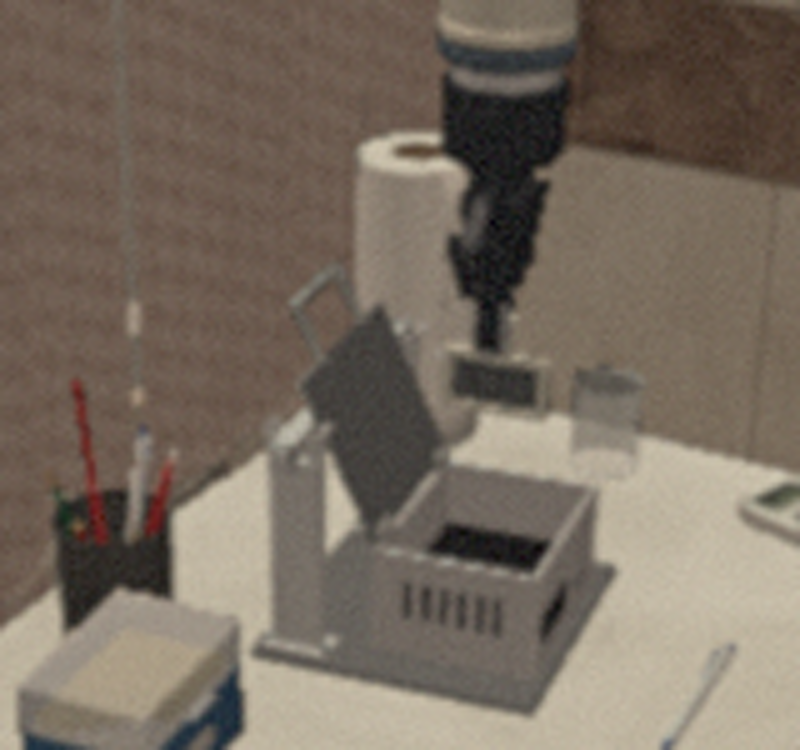

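```bash
python3 -m inch '{"travel":[[0,0.02,0],[0,0.07,0],[0,0.15,0],[-0.01,0.25,0],[-0.01,0.36,0],[-0.02,0.47,0],[-0.02,0.58,0],[-0.03,0.69,0],[-0.03,0.79,0],[-0.04,0.88,0]],"twist":[[0,0,0],[0,0,0],[0,0,0],[0,0,0],[0,0,0],[0,0,0],[0,0,0],[0,0,0],[0,0,0],[0,0,0]]}'; python3 - <<'E'
from h import *
st();rel([.470,.351,.18],down(.180+np.pi))
E
```

```text
t: 26.2
position: [0.5033, 0.1086, 0.2048]
orientation: [-0.091, 0.996, 0.001, -0.0]
ft_force: [-0.1, 0.9, -0.8]
gripper_width: 0.007
t 26.2 pos [0.5033 0.1086 0.2048] xyaw -2.96 z [-0.     0.002 -1.   ] F [-0.08  0.89 -0.81] w 0.007
travel [-0.0368  0.8146  0.0841] twist [ 0.0022 -0.      0.002 ]
```

```bash
python3 -m inch '{"travel":[[0,0.1,0],[-0.01,0.21,0],[-0.01,0.32,0],[-0.02,0.43,0],[-0.02,0.54,0.01],[-0.03,0.64,0.03],[-0.03,0.72,0.05],[-0.037,0.77,0.07],[-0.037,0.8,0.08],[-0.037,0.815,0.084]],"twist":[[0,0,0],[0,0,0],[0,0,0],[0,0,0],[0,0,0],[0,0,0],[0,0,0],[0,0,0],[0,0,0],[0.002,0,0.002]]}'; python3 - <<'E'
from h import *
st();rel([.470,.351,.139],down(.180+np.pi))
m,im,v=snap('side','w'); save(v,'s20',(150,150,330,400),3); 
m,im,v=snap('wrist','w'); save(v,'w20')
print([(round(r['p'],2),np.round(r['at'],4)) for r in landmark_of('tray','wrist')],[(round(r['p'],2),np.round(r['at'],4)) for r in landmark_of('insert','side')])
E
```

```text
t: 27.2
position: [0.4694, 0.3514, 0.1794]
orientation: [-0.09, 0.996, -0.0, -0.0]
ft_force: [0.0, -0.1, -1.1]
gripper_width: 0.0068
t 27.2 pos [0.4694 0.3514 0.1794] xyaw -2.9611 z [-0.001 -0.001 -1.   ] F [ 0.03 -0.11 -1.14] w 0.0068
travel [-0.0017 -0.0017  0.1348] twist [-0.0006 -0.0013  0.0006]
[(0.94, array([ 0.4737,  0.3548, -0.0018])), (0.93, array([0.4638, 0.5122, 0.0025]))] [(0.87, array([0.4669, 0.3522, 0.1285]))]
```

View pics/s20.png

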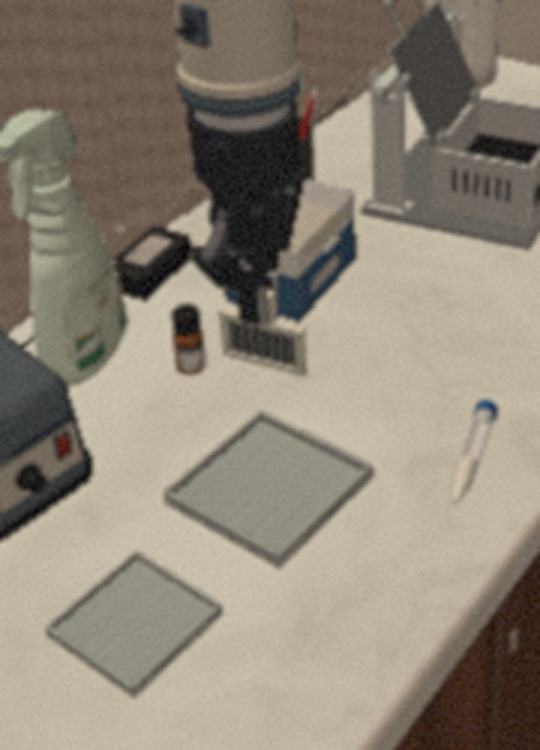

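View pics/w20.png

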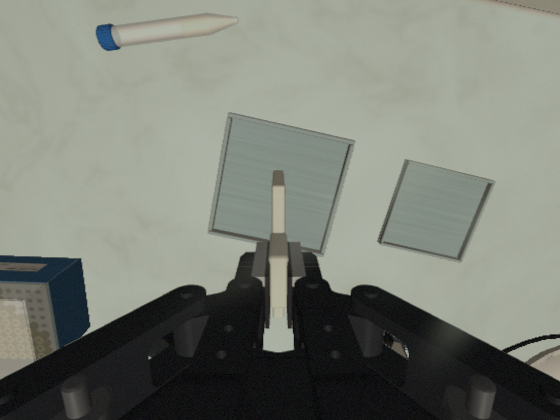

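```bash
python3 -m inch '{"travel":[[0,0,0.01],[0,0,0.03],[0,0,0.06],[0,0,0.09],[-0.005,0,0.115],[-0.005,0,0.128],[-0.005,0,0.133],[-0.005,0,0.133],[-0.005,0,0.133],[-0.005,0,0.133]],"twist":[[0,0,0],[0,0,0],[0,0,0],[0,0,0],[0,0,0],[0,0,0],[0,0,0],[0,0,0],[0,0,0],[0,0,0]]}'; python3 - <<'E'
from h import *
st();print(np.abs(env.sense()['dq']).max())
m,im,v=snap('side','w'); save(v,'s21',(150,100,380,400),2); 
m,im,v=snap('top','w'); save(v,'t21')
for n in ('insert','flap_handle','cradle','rest_bar'):print(n,[(round(r['p'],2),np.round(r['at'],4)) for r in landmark_of(n,'side')][:2])
st()
E
```

```text
t: 28.4
position: [0.4719, 0.3509, 0.1407]
orientation: [-0.09, 0.996, 0.0, 0.0]
ft_force: [-0.1, -0.1, -1.8]
gripper_width: 0.0066
t 28.4 pos [0.4719 0.3509 0.1407] xyaw -2.9621 z [ 0.001  0.    -1.   ] F [-0.05 -0.08 -1.78] w 0.0066
0.001976643118154163
insert [(0.22, array([ 0.5791, -0.4174,  0.0052]))]
flap_handle [(0.71, array([ 0.6635, -0.1326,  0.2222]))]
cradle [(0.82, array([ 0.6382, -0.1366,  0.1486])), (0.18, array([ 0.64  , -0.1339,  0.1498]))]
rest_bar [(0.53, array([ 0.6375, -0.1326,  0.1518]))]
t 28.7 pos [0.4717 0.3508 0.1404] xyaw -2.9621 z [ 0.  0. -1.] F [-0.43 -0.33 -1.24] w 0.0068
```

View pics/s21.png

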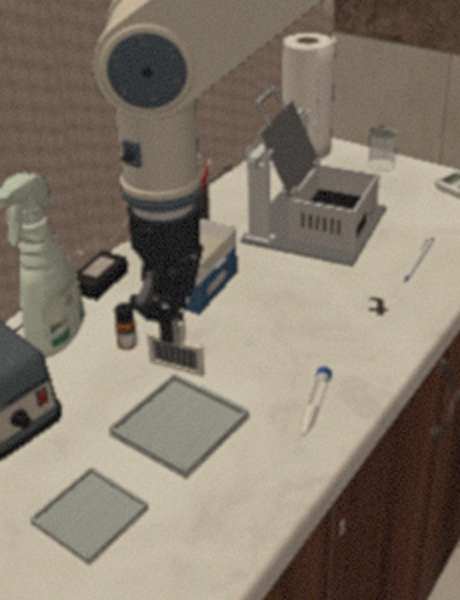

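View pics/t21.png

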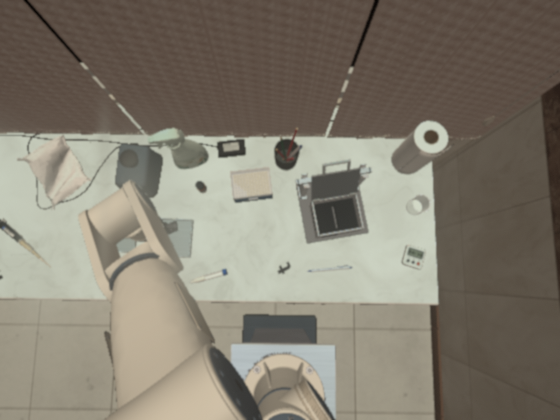

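```bash
python3 - <<'E'
from h import *
m=camera_model('side'); p=proj(m,[[.4717,.3508,.0917]])[0]; print('insert underside pred in s21 px',(p-[150,100])*2)
st(); env.job_done()
E
```

```text
insert underside pred in s21 px [174.62194167 365.25493435]
t 28.7 pos [0.4717 0.3508 0.1404] xyaw -2.9621 z [ 0.  0. -1.] F [-0.43 -0.33 -1.24] w 0.0068
the job is handed in; nothing more can be done
```

The job is handed in at 28.7 s on the robot's clock (limit 64 s), with the insert still held upright over the larger tray and the flap leaning on the bar.

**What I did:**
- Laid the bar in both forks and let go.
- Swung the flap back by its handle to about 2.0 rad and released it there.
- Drew the insert straight up by its tab and carried it over the tray.

**Last checks:**
- **Insert:** the tool is at (0.472, 0.351), within about 4 mm of my tray estimates. The underside works out at about 0.09 m above the worktop, roughly 8 cm above the tray. The tool is vertical and the joints are at rest.
- **Flap and bar:** the side picture shows the flap leaning on the bar. The handle was found at (0.664, -0.133, 0.222), which matches 2.0 rad. The bar was found about 4 mm horizontally from the cradle.
- **Other things on the worktop:** they look unmoved in the last top picture.

**Checks that failed or disagreed:**
- The insert detector missed the insert in the last side picture; its only hit, with a low score, was on the beaker. I used the picture and the projected underside position instead, and they agree.
- The detector's bar height was about 3 to 5 mm above the notch floor, within its 4 mm error, and the picture shows the bar seated.

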